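# Make up two repair kits in the parts store

### The arm

A 6-joint arm with a two-finger parallel gripper is mounted at the origin on the work surface. World frame = base frame: x ahead of the robot, y to its left, z up, the work surface at z = 0. Lengths are in m, angles in rad, forces in N, time in s.
With the tool pointing down it reaches from about 0.425 to 0.925 m from the base axis. Payload 12.5 kg.
Tool frame: the origin (TCP) lies midway between the tips of the shut fingers; the grasp point (between the pads) lies grip_depth behind it (grip_depth is the distance from the TCP to the grasp point, in m); y points along the fingers, z is the direction in which the jaws open and shut, and the axes are right-handed (so a half turn about y gives the same grasp; the last joint's range is limited). The gripper opens to 85 mm and grips with 20 to 120 N. Pads are 22 mm wide; open, the fingers measure 114 mm over their backs; the gripper's body (76 mm by 85 mm) begins 54 mm behind the grasp point. The pads swing forward as they close: fully open they stand 13 mm farther back than shut.
Start: joints at [1.066, 0.491, 1.559, -0, 1.092, -0.106], TCP at [0.243, 0.576, 0.231] pointing down, gripper open.
Joint ranges: [-3.1, 3.1], [-0.84, 2.19], [0.05, 2.79], [-1.13, 4.28], [0.06, 2.93], [-2.69, 2.69]. Speed limits (rad/s): [2.22, 2.22, 2.79, 3.14, 3.14, 3.14].

### API

Orientations are given as a unit quaternion [w, x, y, z].
In Python, from cell import * gives the robot as it stands.
- The arm moves only by the tool send_rows, never from a script. Its argument "targets" is a list of rows, each an object with "angular": the turn, a rotation vector about the world's x, y, z in degrees, a list of three; "delta_pos": the shift along the world's x, y, z in mm, a list of three; "gripper": the opening, from 0 (shut) to 1 (fully open). In form: [{"angular": [ax, ay, az], "delta_pos": [tx, ty, tz], "gripper": gripper}, ...]. A call has exactly 10 rows; each row is the pose to reach, as a shift and turn from the pose commanded when the call began; what a row does not reach only later rows make up. A row lasts 1/8 s, in which the tool goes at most 62.5 mm and 10.7 degrees, less where a joint would pass 70% of its speed; a pose out of reach is approached as far as the arm can. A call with a gripper value outside its range is refused whole. The fingers move at their own pace and stop on an object; "grip_force" is the grip in N (left out, the last holds). Time passes only in rows, so rows that repeat a pose let the fingers close, or fill a call up. It gives the time, the measured TCP pose, the force and the opening at its end, in the units of the state.
- sense(): the state, without advancing time (a new reading comes with each control period).
- snapshot(name): name is "scene" or "side" or "wrist"; returns a dict with "image" (420x560x3 uint8, red, green, blue), "depth" (420x560 float32, m along the optical axis (not along the pixel's ray), 0 where there is no reading), "fx", "fy", "cx", "cy" (pixels), "k1" (the pictures are not rectified: a ray, as slopes to the right and down, at radius r is drawn at 1 + k1 r^2 times it, then the intrinsics apply), "xyz" and "rotation" of the camera in the world. Camera axes: x right, y down, z forward; pixel columns grow to the right and rows downward; lengths in m; the calibration is good to about 2 mm. A picture is of the moment at which its call begins.
- hand_in(): hands the job in, once; it reports no verdict.
Trained networks look in a picture, given as the dict that the camera call returned (one of the last four; its "shot" number tells which), for a name from the list of things; names that differ only in an ending like _2 or _b are one class to them, and where a whole thing is asked for, a point or a joint stands for the part that bears it (a point fixed in the world has none). Each returns a list of dicts, best first, with "confidence" (0 to 1); they miss things now and then, are a little off and sometimes report something else, mostly with a low value. They report only what shows in the picture. A call takes as long as a camera call. They do not tell look-alikes from the thing itself.
- spot_in(picture, label): "box" ([left, top, right, bottom] in pixels, round what is visible of it).
The state is a dict: "time_s": time; "q": joint angles; "joint_vel": joint speeds; "effort": joint torques, N m; "tool_pos": TCP position; "ee_rot": TCP orientation; "contact_force": force on the tool from outside, world axes, zero at the start; "wrist_torque": the same for the moment, N m; "grip_width": finger opening in m.
Only numpy, scipy, OpenCV 4.12 (cv2) and the standard library are available. Lean on these libraries where they do the work, as an engineer would, in place of code of your own. Each camera call takes 0.05 s, during which the arm holds its last target.

### The job

Make up the two repair kits on the bench. Into the grey tray go the linkage pin, pushed fully home into its pair of spring clips, and the short hex coupling, standing upright in the open compartment; into the cardboard carton go the long hex coupling, standing upright in the narrow bay, and the round bushing, standing on end in the wide bay. Leave the filter can, the parts box and the sealant bottle standing where they are.

Things in the scene. Friction and masses are not known exactly. Their poses are not given: they have to be found in the camera images.
- pin_mid (a point): Steel linkage pin lying on the bench: a round shank 16 mm in diameter and 108 mm long between two square heads, each 22 x 22 mm and 12 mm long (132 mm overall). The point is at its middle, on its axis, 11 mm above the bench when lying; x runs along the pin. Either end is the same. About 0.2 kg.
- long_coupling_mid (a point): Long steel hex coupling standing upright: a hexagonal bar 38 mm across flats (44 mm across corners), 62 mm tall, a dark bore in its top. The larger, taller of the two hex pieces. The point is at its centre, 31 mm above its foot; z up along it; the flats face along its x axis and every 60 degrees from it. About 0.3 kg.
- short_coupling_mid (a point): Short steel hex coupling standing upright: 27 mm across flats (31 mm across corners), 46 mm tall, a dark bore in its top. The smaller of the two hex pieces. The point is at its centre, 23 mm above its foot; z up; the flats face along its x axis and every 60 degrees from it. About 0.15 kg.
- bushing_mid (a point): Plain round steel bushing (short tube) standing on end: outside diameter 56 mm, bore 38 mm, 48 mm tall. The point is at its centre, 24 mm above its foot; z up. About 0.3 kg.
- clip_tray: First kit: grey plastic tray, fixed, 180 mm (x) by 156 mm (y), floor 4 mm thick, walls 15 mm high. Origin at the centre of its underside, on the bench; z up. A low rib along y at x = 0 parts it into an open compartment (clear from x = -86 to -2, y = -74 to +74 mm) and the clip half (positive x). The short coupling stands in the open compartment, middle at x = -44 mm.
- clip_mid (a point): Where the pin's middle goes: between the tray's two spring clips (40 mm either side along y, 14 mm wide, 29 mm higher than this point), 42 mm above the bench; axes as the tray. Seated, the pin lies along y. Push it straight down (some 5 to 15 N); the flared jaws part along x, catch it 5 mm off-centre, snap over it. First touch: axis 15 to 25 mm higher; then stop at the seat.
- carton: Second kit: shallow open cardboard carton, fixed, 156 mm (x) by 92 mm (y), floor 4 mm thick, walls 18 mm high. Origin at the centre of its underside, on the bench; z up. A divider 18 mm high along y parts it into a narrow bay (clear from x = -74 to -14 mm, middle -44) and a wide bay (clear from x = -10 to +74 mm, middle +32); both clear from y = -42 to +42 mm.
- filter_mid (a point): Bystander: white spin-on filter can, 64 mm in diameter, 82 mm tall, upright. The point is at its centre, half-way up.
- parts_box_mid (a point): Bystander: closed cardboard parts box, 56 mm (x) by 50 mm (y), 60 mm tall. The point is at its centre.
- sealant_mid (a point): Bystander: grey plastic sealant bottle with a white cap, 44 mm in diameter, 86 mm tall, upright. The point is at its centre, half-way up.
Things that resemble listed ones, but are neither listed nor needed, are in the scene too. Leave any yellow look-alike of the part that bears pin_mid alone.

How it is judged:
At the end, for the whole second after the job is handed in: Pin in both clips: middle within 6 mm across, 12 mm along, 5 mm in height of its seat, within 0.12 rad. Short coupling in the tray's open compartment, long coupling in the carton's narrow bay, bushing in its wide bay: each on the floor (6 mm), tilt under 0.15 rad. All released, under 20 mm/s (x of pin_mid in the frame of clip_mid between -0.006 and 0.006 m and y of pin_mid in the frame of clip_mid between -0.012 and 0.012 m and z of pin_mid in the frame of clip_mid between -0.005 and 0.005 m and angle between the x axis of pin_mid and the y axis of clip_mid, either way round below 0.12 rad and x of short_coupling_mid in the frame of clip_tray between -0.075 and -0.013 m and y of short_coupling_mid in the frame of clip_tray between -0.064 and 0.064 m and z of short_coupling_mid in the frame of clip_tray between 0.021 and 0.033 m and angle between each of short_coupling_mid, long_coupling_mid, bushing_mid's own z axis and vertical below 0.15 rad and x of long_coupling_mid in the frame of carton between -0.058 and -0.03 m and y of long_coupling_mid in the frame of carton between -0.026 and 0.026 m and z of long_coupling_mid in the frame of carton between 0.029 and 0.041 m and x of bushing_mid in the frame of carton between 0.015 and 0.049 m and y of bushing_mid in the frame of carton between -0.019 and 0.019 m and z of bushing_mid in the frame of carton between 0.022 and 0.034 m and linear speed of each of long_coupling, short_coupling, bushing, pin below 0.02 m/s); the robot touches nothing.
It fails at once if the filter can is shifted by more than 30 mm or tipped over (distance of filter_mid from where it was at the start of the episode above 0.03 m).
It fails at once if the parts box is shifted by more than 30 mm or tipped over (distance of parts_box_mid from where it was at the start of the episode above 0.03 m).
It fails at once if the sealant bottle is shifted by more than 30 mm or tipped over (distance of sealant_mid from where it was at the start of the episode above 0.03 m).
It also fails if it takes over 96 s, if anything falls off the work surface, if the arm or the gripper's body presses on something with over 40 N, if the wrist force passes 120 N, or if a joint passes its speed limit or range.

## Working session

There is one attempt and no reset: what is moved stays moved. The work goes in short steps, Python scripts to look and compute and a tool call to move; the robot and the scene stay as the last step left them, time stands still between calls to the robot, and variables do not carry over. Pictures are saved under pics/ and viewed, and the job is handed in when it is done.

Besides the shell and the picture viewer there is one more tool, called after ">>>" as name([rows], argument=value, ...), one row to a line, values as JSON. send_rows: Moves the arm, as the interface text tells. Its arguments: {"type":"object","properties":{"targets":{"type":"array"},"grip_force":{"type":"number"}},"required":["targets"]}

```bash
ls -la; mkdir -p pics; python3 - <<'E'
from cell import *
import cv2, numpy as np, pickle
print(sense())
for n in ("scene","side"):
    s=snapshot(n); cv2.imwrite(f"pics/{n}0.png",s["image"][:,:,::-1]); pickle.dump(s,open(f"pics/{n}0.pkl","wb"))
    print(n,{k:v for k,v in s.items() if k not in("image","depth")})
    for l in ["pin_mid","long_coupling_mid","short_coupling_mid","bushing_mid","clip_tray","carton","filter_mid","parts_box_mid","sealant_mid"]:
        print(l,[( [round(float(x)) for x in d["box"]],round(d["confidence"],2)) for d in spot_in(s,l)][:4])
E
```

```text
total 12
drwxr-xr-x  3 agent agent 4096 Dec  5 22:26 .
drwxr-xr-x 23 root  root  4096 Dec  5 22:26 ..
drwxr-xr-x  2 agent agent 4096 Dec  5 22:26 pics
{'time_s': 0.0, 'q': array([ 1.06639954e+00,  4.91575590e-01,  1.55945153e+00, -1.01696545e-05,
        1.09170216e+00, -1.05563844e-01]), 'joint_vel': array([-0.00075427, -0.00017671, -0.00042011, -0.00065422, -0.0007213 ,
       -0.0021623 ]), 'effort': array([-2.06420873e-04, -6.18432641e+01, -2.61608219e+01, -5.95773645e-05,
        3.87775261e-03, -1.83960623e-06]), 'tool_pos': array([0.24256462, 0.57576381, 0.23071706]), 'ee_rot': array([-0.69270953,  0.69347807, -0.14019199,  0.13995674]), 'contact_force': array([-0.13197147, -0.72368871,  0.28345104]), 'wrist_torque': array([0.04235343, 0.06458352, 0.03780826]), 'grip_width': 0.08536878579179606}
scene {'fx': 388.2582175710201, 'fy': 388.2582175710201, 'cx': 279.6284786135133, 'cy': 203.19570504777454, 'k1': -0.10375709903244486, 'xyz': array([ 0.98292224, -0.04733762,  0.69903857]), 'rotation': array([-0.24438375,  0.70421377,  0.62830686, -0.22268822]), 'shot': 1}
pin_mid [([
[... 490 characters left out ...]
 'cy': 204.85637180078476, 'k1': -0.048460921444610394, 'xyz': array([ 0.39632263, -0.55624006,  0.55409161]), 'rotation': array([-0.41004166,  0.90677706, -0.09266622,  0.03215851]), 'shot': 2}
pin_mid [([349, 185, 381, 239], 0.72), ([153, 330, 220, 416], 0.67)]
long_coupling_mid [([284, 195, 302, 232], 0.73), ([262, 158, 292, 195], 0.43)]
short_coupling_mid [([226, 206, 243, 235], 0.9), ([256, 291, 409, 419], 0.43)]
bushing_mid [([223, 243, 257, 286], 0.97)]
clip_tray [([256, 292, 409, 420], 0.7)]
carton [([205, 128, 276, 158], 0.86)]
filter_mid [([217, 152, 249, 200], 0.8)]
parts_box_mid [([262, 156, 293, 194], 0.73), ([226, 243, 257, 286], 0.3)]
sealant_mid [([296, 223, 321, 268], 0.84)]
```

View pics/scene0.png

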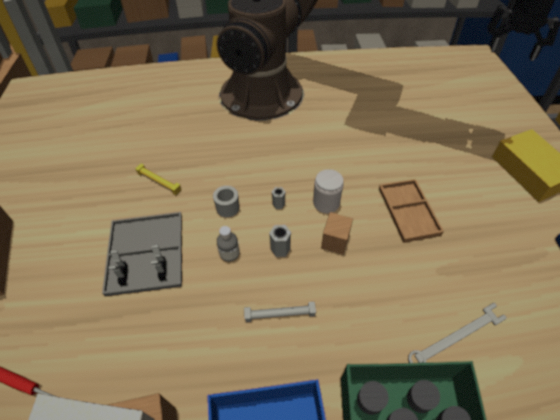

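View pics/side0.png

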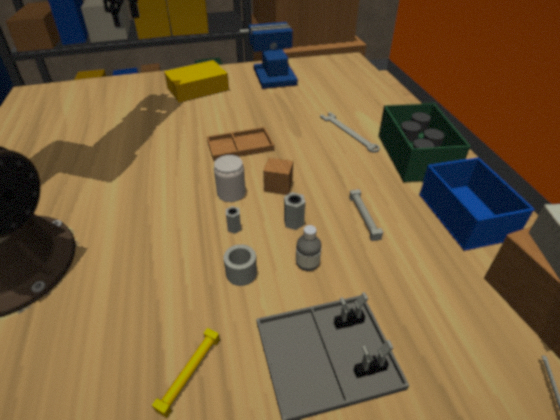

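The steel pin is at scene pixels (280,313). A yellow look-alike is at (158,179) and stays put. The other parts in the scene picture:

| Thing | Pixel |
|---|---|
| Bushing | (227,202) |
| Short hex | (279,198) |
| Long hex | (281,240) |
| Filter | (328,192) |
| Box | (337,234) |
| Bottle | (228,244) |
| Tray | (145,252) |
| Carton | (410,210) |

Next I'll measure with depth from both views.

```bash
cat > h.py <<'E'
import cv2, numpy as np, pickle
from scipy.spatial.transform import Rotation as R
def rot(q): return R.from_quat([q[1],q[2],q[3],q[0]]).as_matrix()
def K(s): return np.array([[s['fx'],0,s['cx']],[0,s['fy'],s['cy']],[0,0,1.]])
def D(s): return np.array([s['k1'],0,0,0,0.])
def rays(s,uv):
    p=cv2.undistortPoints(np.asarray(uv,float).reshape(-1,1,2),K(s),D(s)).reshape(-1,2)
    return np.c_[p,np.ones(len(p))]
def cloud(s):
    h,w=s['depth'].shape; v,u=np.mgrid[:h,:w]
    r=rays(s,np.c_[u.ravel(),v.ravel()])*s['depth'].reshape(-1,1)
    P=r@rot(s['rotation']).T+s['xyz']; P[s['depth'].ravel()==0]=np.nan
    return P.reshape(h,w,3)
def onplane(s,uv,z):
    d=rays(s,uv)@rot(s['rotation']).T
    return s['xyz']+d*((z-s['xyz'][2])/d[:,2])[:,None]
def proj(s,P):
    c=(np.asarray(P,float).reshape(-1,3)-s['xyz'])@rot(s['rotation'])
    return cv2.projectPoints(c.reshape(-1,1,3),np.zeros(3),np.zeros(3),K(s),D(s))[0].reshape(-1,2)
E
python3 - <<'E'
from h import *
from cell import *
import cell; print([ (k,getattr(cell,k)) for k in dir(cell) if 'depth' in k.lower()], [k for k in dir(cell) if not k.startswith('_')])
B={"scene":dict(pin=[240,295,322,330],short=[270,185,287,210],long=[268,225,294,258],bush=[210,184,244,220],filt=[311,170,345,216],box=[320,212,354,254],seal=[215,224,242,262],tray=[98,206,190,300],carton=[372,174,446,246]),
"side":dict(pin=[345,183,385,242],short=[224,204,245,236],long=[281,192,307,232],bush=[221,241,260,286],filt=[212,152,248,202],box=[260,156,296,196],seal=[293,222,323,270],tray=[252,290,414,420],carton=[203,126,278,160])}
for n in B:
    s=pickle.load(open(f"pics/{n}0.pkl","rb")); P=cloud(s)
    for o,b in B[n].items():
        Q=P[b[1]:b[3],b[0]:b[2]].reshape(-1,3); Q=Q[np.isfinite(Q[:,0])]
        t=Q[Q[:,2]>.008]
        top=np.percentile(t[:,2],97); T=t[t[:,2]>top-.006]
        lo,hi=np.percentile(T[:,:2],[1,99],axis=0)
        print(n,o,"top z",round(top,3),"topmid",((lo+hi)/2).round(3),"topsize",(hi-lo).round(3),"all",np.percentile(t[:,:2],[1,99],axis=0).round(3).tolist(),"bench",np.round(np.median(Q[Q[:,2]<.008][:,2]),4))
E
```

```text
[('grip_depth', 0.0187)] ['IKError', 'grip_depth', 'hand_in', 'sense', 'snapshot', 'spot_in']
scene pin top z 0.023 topmid [ 0.696 -0.02 ] topsize [0.023 0.131] all [[0.684, -0.085], [0.707, 0.045]] bench 0.0005
scene short top z 0.049 topmid [0.432 0.006] topsize [0.028 0.027] all [[0.418, -0.008], [0.446, 0.019]] bench 0.0003
scene long top z 0.064 topmid [ 0.551 -0.003] topsize [0.038 0.038] all [[0.533, -0.024], [0.571, 0.017]] bench 0.0001
scene bush top z 0.05 topmid [ 0.43 -0.11] topsize [0.053 0.053] all [[0.404, -0.136], [0.457, -0.083]] bench 0.0003
scene filt top z 0.084 topmid [0.44  0.115] topsize [0.055 0.055] all [[0.415, 0.084], [0.518, 0.143]] bench 0.0002
scene box top z 0.062 topmid [0.547 0.115] topsize [0.063 0.061] all [[0.516, 0.082], [0.581, 0.145]] bench 0.0004
scene seal top z 0.087 topmid [ 0.551 -0.11 ] topsize [0.02  0.019] all [[0.54, -0.13], [0.572, -0.089]] bench 0.0003
scene tray top z 0.071 topmid [ 0.58  -0.285] topsize [0.043 0.093] all [[0.44, -0.367], [0.622, -0.208]] bench 0.0031
scene carton top z 0.02 topmid [0.486 0.298] topsize [0.159 0.102]
[... 394 characters left out ...]
.0012
side bush top z 0.049 topmid [ 0.429 -0.111] topsize [0.052 0.053] all [[0.402, -0.138], [0.455, -0.085]] bench 0.0007
side filt top z 0.084 topmid [0.44  0.116] topsize [0.055 0.057] all [[0.41, 0.084], [0.476, 0.254]] bench 0.0012
side box top z 0.063 topmid [0.546 0.076] topsize [0.063 0.136] all [[0.512, 0.011], [0.579, 0.141]] bench 0.0012
side seal top z 0.087 topmid [ 0.55  -0.111] topsize [0.02 0.02] all [[0.529, -0.132], [0.57, -0.02]] bench 0.0008
side tray top z 0.07 topmid [ 0.58  -0.286] topsize [0.043 0.094] all [[0.44, -0.369], [0.622, -0.21]] bench 0.0026
side carton top z 0.084 topmid [0.443 0.134] topsize [0.048 0.023] all [[0.409, 0.124], [0.566, 0.349]] bench 0.0025
```

```bash
python3 - <<'E'
from h import *
from cell import *
C={}
for n in ("scene","side"):
    s=pickle.load(open(f"pics/{n}0.pkl","rb")); Q=cloud(s).reshape(-1,3); C[n]=Q[np.isfinite(Q[:,0])]
def sel(n,x0,x1,y0,y1,z0,z1):
    Q=C[n]; return Q[(Q[:,0]>x0)&(Q[:,0]<x1)&(Q[:,1]>y0)&(Q[:,1]<y1)&(Q[:,2]>z0)&(Q[:,2]<z1)]
for n in C:
    for o,a in dict(tray=(.42,.64,-.39,-.19,.010,.022),carton=(.39,.58,.235,.36,.012,.026),clips=(.54,.62,-.36,-.2,.03,.08),pin=(.67,.72,-.1,.06,.008,.03),long=(.52,.59,-.04,.03,.055,.07),box=(.50,.59,.06,.16,.055,.07),short=(.41,.455,-.02,.03,.04,.055)).items():
        q=sel(n,*a); 
        r=cv2.minAreaRect(q[:,:2].astype(np.float32)*1000)
        print(n,o,len(q),"rect",np.round(r[0],1),np.round(r[1],1),round(r[2],1),"zmed",np.median(q[:,2]).round(4))
    f=sel(n,.46,.5,-.34,-.24,-.01,.03); print("tray floor",np.median(f[:,2])); f=sel(n,.50,.55,.28,.32,-.01,.03); print("carton floor",np.median(f[:,2]))
    for y0,y1 in((-.36,-.285),(-.285,-.21)):
        q=sel(n,.54,.62,y0,y1,.03,.08); print("clip",q.min(0).round(3),q.max(0).round(3))
        for z in (.03,.04,.05,.06,.066): 
            w=q[(q[:,2]>z)&(q[:,2]<z+.006)]; 
            if len(w): print("   z",z,np.percentile(w[:,:2],[2,98],axis=0).round(3).tolist(),len(w))
s=snapshot("wrist"); cv2.imwrite("pics/wrist0.png",s["image"][:,:,::-1]); print(s["xyz"],s["rotation"],s["fx"])
sc=pickle.load(open("pics/scene0.pkl","rb"))["image"][:,:,::-1]
sd=pickle.load(open("pics/side0.pkl","rb"))["image"][:,:,::-1]
a=cv2.resize(sc[170:330,90:330],(800,533),interpolation=cv2.INTER_CUBIC); cv2.imwrite("pics/crop_pin.png",a)
E
```

```text
scene tray 1072 rect [ 530.2 -288.5] [183.1 158. ] 2.1 zmed 0.0146
scene carton 687 rect [485.4 299.3] [159.   95.6] 4.9 zmed 0.0173
scene clips 416 rect [ 579.7 -285.4] [41.  94.4] 1.7 zmed 0.0525
scene pin 710 rect [695.4 -19.9] [132.1  23.7] 87.7 zmed 0.0181
scene long 306 rect [551.5  -3.6] [38.7 41.5] 1.5 zmed 0.0624
scene box 591 rect [546.1 115.7] [50.6 57.7] 65.0 zmed 0.06
scene short 128 rect [432.1   6.4] [30.4 27.6] 22.1 zmed 0.0464
tray floor 0.0047725243572322995
carton floor 0.004836493541409137
clip [ 0.563 -0.332  0.03 ] [ 0.601 -0.318  0.074]
   z 0.03 [[0.571, -0.331], [0.596, -0.319]] 34
   z 0.04 [[0.571, -0.331], [0.596, -0.318]] 20
   z 0.05 [[0.571, -0.332], [0.594, -0.319]] 24
   z 0.06 [[0.566, -0.332], [0.597, -0.319]] 25
   z 0.066 [[0.564, -0.332], [0.601, -0.319]] 37
clip [ 0.558 -0.252  0.03 ] [ 0.599 -0.238  0.073]
   z 0.03 [[0.567, -0.251], [0.592, -0.238]] 35
   z 0.04 [[0.567, -0.251], [0.593, -0.239]] 21
   z 0.05 [[0.567, -0.252], [0.593, -0.239]] 32
   z 0.06 [[0.562, -0.252], [0.594, -0.239]] 29
   z 0.066 [[0.558, -0.251], [0.599, -0.239]] 41
s
[... 483 characters left out ...]
or 0.005458003519443921
clip [ 0.562 -0.334  0.03 ] [ 0.603 -0.319  0.073]
   z 0.03 [[0.569, -0.333], [0.594, -0.32]] 100
   z 0.04 [[0.569, -0.333], [0.595, -0.321]] 27
   z 0.05 [[0.572, -0.333], [0.594, -0.32]] 47
   z 0.06 [[0.567, -0.333], [0.6, -0.321]] 45
   z 0.066 [[0.563, -0.333], [0.601, -0.32]] 82
clip [ 0.558 -0.254  0.03 ] [ 0.599 -0.239  0.073]
   z 0.03 [[0.565, -0.254], [0.591, -0.239]] 93
   z 0.04 [[0.564, -0.253], [0.592, -0.241]] 25
   z 0.05 [[0.565, -0.253], [0.59, -0.24]] 42
   z 0.06 [[0.562, -0.254], [0.596, -0.24]] 38
   z 0.066 [[0.558, -0.253], [0.598, -0.239]] 74
[0.16349172 0.60782755 0.37377847] [0.1387139  0.82191264 0.54471743 0.09220075] 363.01517611573996
```

View pics/crop_pin.png

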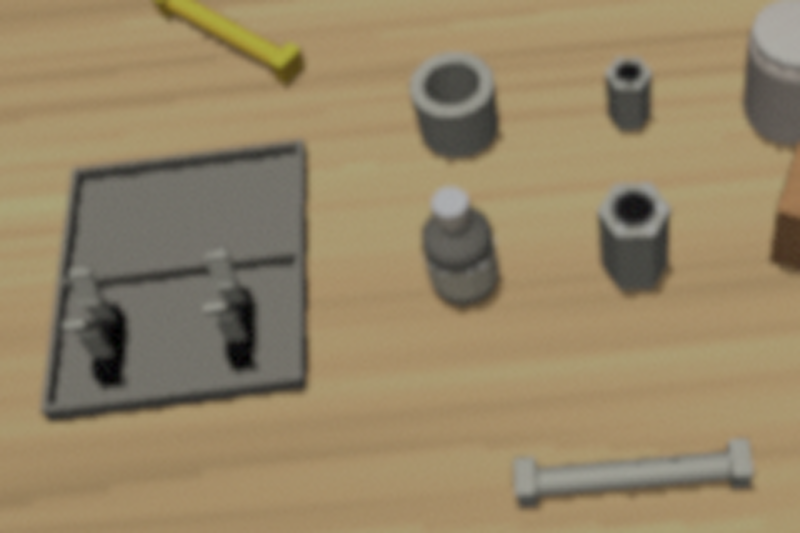

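View pics/wrist0.png

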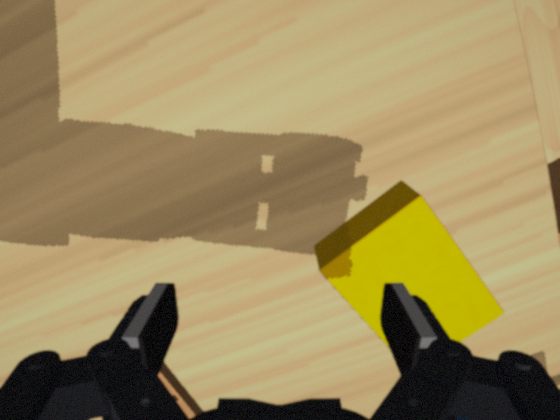

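The crop confirms it: the steel pin at scene pixel (280,313) is grey with square heads. The thing at (158,179) is the yellow look-alike. Next I'll work out the tool axes and where the wrist camera looks.

```bash
python3 - <<'E'
from h import *
from cell import *
s=sense(); T=rot(s['ee_rot']); print(T.round(3))
w=snapshot("wrist"); Cr=rot(w['rotation']); print("cam z fwd",Cr[:,2].round(3),"x",Cr[:,0].round(3))
print("cam in tool", (T.T@(w['xyz']-s['tool_pos'])).round(4)); print("rel rot\n",(T.T@Cr).round(3))
print("center ray hits",onplane(w,[[280,210],[0,0],[559,0],[0,280],[559,280]],0.03).round(3))
E
```

```text
[[ 0.922  0.     0.388]
 [-0.388  0.     0.922]
 [ 0.    -1.     0.   ]]
cam z fwd [ 0.303 -0.128 -0.945] x [0.39  0.921 0.   ]
cam in tool [-0.0853 -0.1424 -0.0014]
rel rot
 [[ 0.001  0.945  0.328]
 [-0.    -0.328  0.945]
 [ 1.    -0.001 -0.   ]]
center ray hits [[ 0.273  0.563  0.03 ]
 [-0.006  0.41   0.03 ]
 [ 0.188  0.869  0.03 ]
 [ 0.227  0.238  0.03 ]
 [ 0.474  0.821  0.03 ]]
```

>>> send_rows([
  {"angular": [0,0,2],"delta_pos": [10,-30,5],"gripper": 1},
  {"angular": [0,0,5],"delta_pos": [35,-90,10],"gripper": 1},
  {"angular": [0,0,8],"delta_pos": [60,-150,15],"gripper": 1},
  {"angular": [0,0,11],"delta_pos": [85,-210,20],"gripper": 1},
  {"angular": [0,0,14],"delta_pos": [110,-270,20],"gripper": 1},
  {"angular": [0,0,16],"delta_pos": [140,-330,20],"gripper": 1},
  {"angular": [0,0,18],"delta_pos": [165,-390,20],"gripper": 1},
  {"angular": [0,0,20],"delta_pos": [190,-450,20],"gripper": 1},
  {"angular": [0,0,22],"delta_pos": [215,-510,20],"gripper": 1},
  {"angular": [0,0,22.8],"delta_pos": [240,-565,20],"gripper": 1},
], grip_force=40)

```text
time_s: 2.35
tool_pos: [0.4749, 0.0276, 0.2517]
ee_rot: [0.707, -0.707, -0.0, -0.0]
contact_force: [0.5, 0.9, -0.0]
grip_width: 0.0854
```

```bash
python3 - <<'E'
from h import *
from cell import *
s=sense(); print(s['time_s'],s['tool_pos'],s['q'],s['joint_vel'].round(3),s['contact_force']); print(rot(s['ee_rot']).round(3))
w=snapshot("wrist"); cv2.imwrite("pics/wrist1.png",w["image"][:,:,::-1]); pickle.dump(w,open("pics/w1.pkl","wb"))
E
```

```text
2.35 [0.47486463 0.02762172 0.25165408] [-8.09899687e-02  2.54667412e-01  1.88503050e+00  2.25303927e-04
  1.00111791e+00 -1.65157345e+00] [-9.760e-01  2.250e-01 -3.220e-01  1.000e-03  9.200e-02 -1.075e+00] [ 0.45356001  0.90947959 -0.00623486]
[[ 1.     0.001  0.   ]
 [-0.     0.     1.   ]
 [ 0.001 -1.     0.   ]]
```

View pics/wrist1.png

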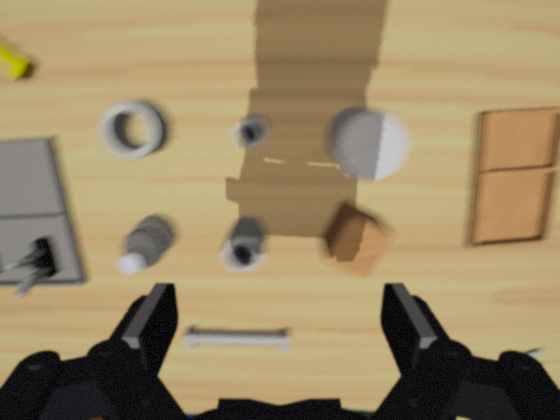

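The picture is motion-blurred, since the arm was still settling. The whole workspace is in view: short hex at (252,131), long hex at (243,250), pin at (238,338). I'll retake it.

```bash
python3 - <<'E'
from h import *
from cell import *
for i in range(3): w=snapshot("wrist")
s=sense(); print(s['time_s'],s['tool_pos'],s['joint_vel'].round(3)); 
cv2.imwrite("pics/wrist2.png",w["image"][:,:,::-1]); pickle.dump(w,open("pics/w2.pkl","wb"))
P=cloud(w); Q=P.reshape(-1,3); Q=Q[np.isfinite(Q[:,0])]
def sel(x0,x1,y0,y1,z0,z1): return Q[(Q[:,0]>x0)&(Q[:,0]<x1)&(Q[:,1]>y0)&(Q[:,1]<y1)&(Q[:,2]>z0)&(Q[:,2]<z1)]
from scipy.optimize import minimize
def hexfit(q,f):
    hull=cv2.convexHull(q[:,:2].astype(np.float32)*1000).reshape(-1,2)
    out=[]
    # dense contour of hull
    pts=np.concatenate([np.linspace(hull[i-1],hull[i],15,endpoint=False) for i in range(len(hull))])
    for th in np.arange(-30,30,2.):
        def c(v):
            a=np.radians(v[2]+60*np.arange(6)); d=(pts-v[:2])@np.c_[np.cos(a),np.sin(a)].T
            return np.mean(np.abs(d.max(1)-v[3]))
        r=minimize(c,[*pts.mean(0),th,f/2],method="Nelder-Mead"); out.append((r.fun,*r.x))
    return np.round(min(out),2)
for o,a in dict(tray=(.42,.64,-.39,-.19,.010,.022),carton=(.39,.58,.235,.36,.012,.026),pin=(.67,.72,-.1,.06,.008,.03),long=(.52,.59,-.04,.03,.055,.07),box=(.50,.59,.06,.16,.055,.07),short=(.41,.455,-.02,.03,.04,.055),bush=(.39,.47,-.15,-.07,.04,.055)).items():
    q=sel(*a); r=cv2.minAreaRect(q[:,:2].astype(np.float32)*1000)
    print(o,len(q),"rect",np.round(r[0],1),np.round(r[1],1),round(r[2],1),"zmed",np.median(q[:,2]).round(4), hexfit(q,{'long':38,'short':27}[o]) if o in('long','short') else '')
for n in("scene","side"):
    S=pickle.load(open(f"pics/{n}0.pkl","rb")); Q=cloud(S).reshape(-1,3); Q=Q[np.isfinite(Q[:,0])]
    print(n,hexfit(sel(.52,.59,-.04,.03,.055,.07),38),hexfit(sel(.41,.455,-.02,.03,.04,.055),27))
im=w["image"][:,:,::-1]
a=proj(w,[[.551,-.003,.062],[.432,.006,.046]]); print(a)
c=[cv2.resize(im[int(v)-30:int(v)+30,int(u)-30:int(u)+30],(400,400),interpolation=cv2.INTER_CUBIC) for u,v in a]
cv2.imwrite("pics/hex.png",np.hstack(c))
E
```

```text
2.55 [0.4744475  0.02871888 0.25118321] [ 0.047 -0.011  0.017  0.002  0.001  0.009]
tray 1993 rect [ 528. -271.] [180.9 120.4] 2.7 zmed 0.0145 
carton 2246 rect [484.9 296.9] [157.1  93.9] 4.9 zmed 0.0173 
pin 1503 rect [693.  -22.2] [131.8  24.4] 88.9 zmed 0.0177 
long 1188 rect [549.1  -5.2] [41.8 39.4] 87.0 zmed 0.0623 [ 3.3000e-01  5.4905e+02 -5.3100e+00 -4.4800e+00  1.9040e+01]
box 2567 rect [543.7 113.6] [51.6 56.4] 64.2 zmed 0.0598 
short 690 rect [429.8   4.8] [28.5 26.8] 85.6 zmed 0.0464 [ 2.2000e-01  4.2995e+02  4.7100e+00 -6.2600e+00  1.2990e+01]
bush 1647 rect [ 426.6 -111.1] [55.2 54.6] 31.2 zmed 0.0475 
scene [ 2.7000e-01  5.5174e+02 -3.2800e+00 -8.5000e-01  1.8880e+01] [ 2.9000e-01  4.3163e+02  6.3700e+00 -7.0300e+00  1.3660e+01]
side [ 4.5000e-01  5.5184e+02 -3.7100e+00 -4.5300e+00  1.8960e+01] [  0.5  432.89   5.88  -7.3   13.85]
[[250.59616825 254.2893858 ]
 [257.32982638 132.88220858]]
```

View pics/hex.png

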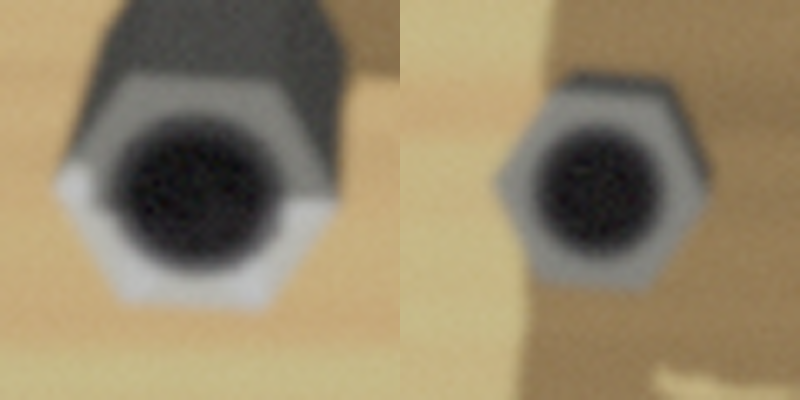

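View pics/wrist2.png

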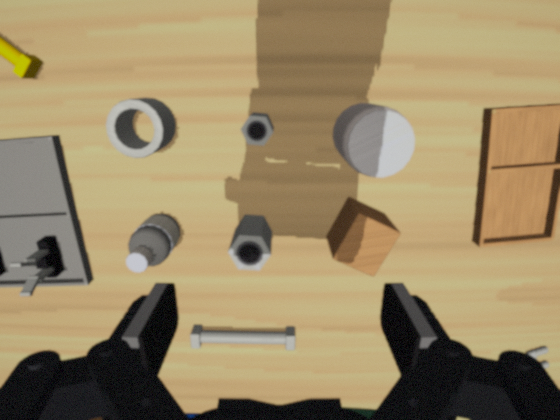

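Wrist view: short hex at (257,130), long hex at (250,243), bushing at (141,128), pin at (243,337). Estimates from the three cameras agree to about 2 mm.

- **Flats:** normals lie at about -7° for the short hex and -4° for the long hex.
- **Tray:** yaw 2.5°.
- **Carton:** yaw 4.7°.

I'll take the short coupling first, with the jaws at 113°.

>>> send_rows([
  {"angular": [0,0,6],"delta_pos": [-12,-6,-20],"gripper": 0.6},
  {"angular": [0,0,12],"delta_pos": [-26,-14,-50],"gripper": 0.6},
  {"angular": [0,0,18],"delta_pos": [-38,-20,-90],"gripper": 0.6},
  {"angular": [0,0,23],"delta_pos": [-43,-23,-130],"gripper": 0.6},
  {"angular": [0,0,23],"delta_pos": [-43,-23,-160],"gripper": 0.6},
  {"angular": [0,0,23],"delta_pos": [-43,-23,-171],"gripper": 0.6},
  {"angular": [0,0,23],"delta_pos": [-43,-23,-171],"gripper": 0.6},
  {"angular": [0,0,23],"delta_pos": [-43,-23,-171],"gripper": 0.6},
  {"angular": [0,0,23],"delta_pos": [-43,-23,-171],"gripper": 0.6},
  {"angular": [0,0,23],"delta_pos": [-43,-23,-171],"gripper": 0.6},
])

```text
time_s: 3.8
tool_pos: [0.4316, 0.0067, 0.0809]
ee_rot: [-0.693, 0.693, 0.141, -0.14]
contact_force: [0.4, -0.7, 0.3]
grip_width: 0.0512
```

```bash
python3 - <<'E'
from h import *
from cell import *
w=snapshot("wrist")
s=sense(); print(s['time_s'],s['tool_pos'],s['q'],s['contact_force'],s['grip_width']); print(rot(s['ee_rot']).round(3))
cv2.imwrite("pics/wrist3.png",w["image"][:,:,::-1])
E
```

```text
3.85 [0.43153071 0.0066812  0.08073212] [-1.37865846e-01  4.76497104e-01  2.17048715e+00  1.89074571e-04
  4.93788997e-01 -2.10933754e+00] [ 0.9002163  -0.17317571  0.33629561] 0.051003747976040494
[[ 0.921  0.001 -0.39 ]
 [ 0.39  -0.     0.921]
 [ 0.001 -1.    -0.   ]]
```

View pics/wrist3.png

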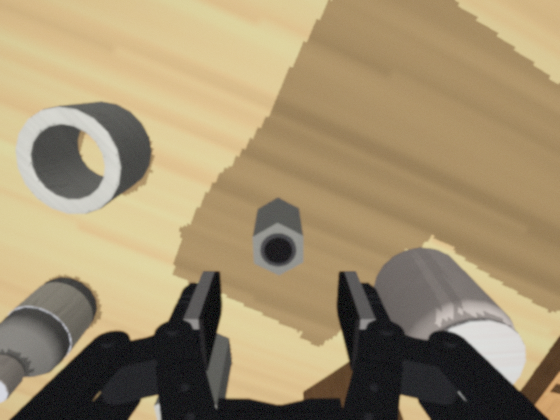

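The hex top sits at (278,247), centred between the fingers at (205) and (355), with flats facing left and right. I'll descend, grip and lift.

>>> send_rows([
  {"angular": [0,0,0],"delta_pos": [0,-1,-25],"gripper": 0.6},
  {"angular": [0,0,0],"delta_pos": [0,-1,-50],"gripper": 0.6},
  {"angular": [0,0,0],"delta_pos": [0,-1,-69],"gripper": 0.6},
  {"angular": [0,0,0],"delta_pos": [0,-1,-69],"gripper": 0.5},
  {"angular": [0,0,0],"delta_pos": [0,-1,-69],"gripper": 0.0},
  {"angular": [0,0,0],"delta_pos": [0,-1,-69],"gripper": 0.0},
  {"angular": [0,0,0],"delta_pos": [0,-1,-69],"gripper": 0.0},
  {"angular": [0,0,0],"delta_pos": [0,-1,-69],"gripper": 0.0},
  {"angular": [0,0,0],"delta_pos": [0,-1,-69],"gripper": 0.0},
  {"angular": [0,0,0],"delta_pos": [0,-1,-69],"gripper": 0.0},
], grip_force=50)

```text
time_s: 5.1
tool_pos: [0.4317, 0.0057, 0.0119]
ee_rot: [-0.693, 0.693, 0.141, -0.14]
contact_force: [-0.6, -0.5, 7.1]
grip_width: 0.0262
```

>>> send_rows([
  {"angular": [0,0,0],"delta_pos": [0,0,30],"gripper": 0.0},
  {"angular": [0,0,0],"delta_pos": [0,0,75],"gripper": 0.0},
  {"angular": [0,0,-2],"delta_pos": [5,-20,115],"gripper": 0.0},
  {"angular": [0,0,-5],"delta_pos": [12,-65,125],"gripper": 0.0},
  {"angular": [0,0,-9],"delta_pos": [23,-120,125],"gripper": 0.0},
  {"angular": [0,0,-13],"delta_pos": [33,-175,125],"gripper": 0.0},
  {"angular": [0,0,-17],"delta_pos": [43,-230,125],"gripper": 0.0},
  {"angular": [0,0,-20],"delta_pos": [52,-280,120],"gripper": 0.0},
  {"angular": [0,0,-20],"delta_pos": [55,-296,100],"gripper": 0.0},
  {"angular": [0,0,-20],"delta_pos": [55,-296,80],"gripper": 0.0},
])

```text
time_s: 6.35
tool_pos: [0.4862, -0.2917, 0.0908]
ee_rot: [-0.707, 0.707, 0.018, -0.017]
contact_force: [0.4, 0.7, -0.8]
grip_width: 0.0261
```

```bash
python3 - <<'E'
from h import *
from cell import *
w=snapshot("scene");w=snapshot("wrist")
s=sense(); print(s['time_s'],s['tool_pos'],s['joint_vel'].round(2),s['contact_force'],s['grip_width'])
cv2.imwrite("pics/wrist4.png",w["image"][:,:,::-1])
P=cloud(w); Q=P.reshape(-1,3); Q=Q[np.isfinite(Q[:,0])]
q=Q[(np.abs(Q[:,0]-s['tool_pos'][0])<.03)&(np.abs(Q[:,1]-s['tool_pos'][1])<.03)&(Q[:,2]>.06)]; print(np.percentile(q,[2,98],axis=0))
E
```

```text
6.45 [ 0.48533422 -0.2899428   0.08967777] [ 0.01 -0.04 -0.02  0.    0.04 -0.  ] [-0.19423081  0.15172859 -0.87322299] 0.026359992165580062
[[ 0.46602273 -0.31645316  0.0851292 ]
 [ 0.49274487 -0.26237703  0.17243731]]
```

View pics/wrist4.png

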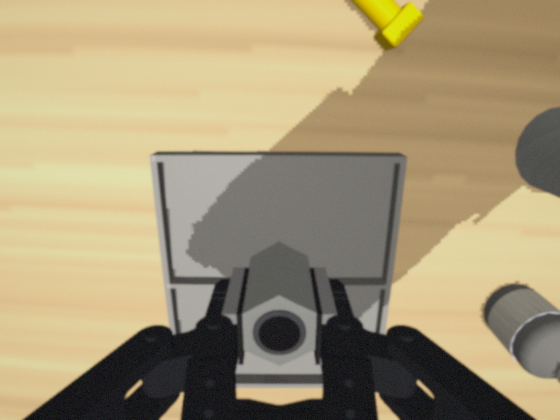

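The short hex is held upright at (278,330) over the tray's open compartment. I'll lower and release it.

>>> send_rows([
  {"angular": [0,0,0],"delta_pos": [0,0,-30],"gripper": 0.0},
  {"angular": [0,0,0],"delta_pos": [0,0,-55],"gripper": 0.0},
  {"angular": [0,0,0],"delta_pos": [0,0,-68],"gripper": 0.0},
  {"angular": [0,0,0],"delta_pos": [0,0,-72],"gripper": 0.0},
  {"angular": [0,0,0],"delta_pos": [0,0,-74],"gripper": 0.0},
  {"angular": [0,0,0],"delta_pos": [0,0,-74],"gripper": 0.0},
  {"angular": [0,0,0],"delta_pos": [0,0,-74],"gripper": 0.0},
  {"angular": [0,0,0],"delta_pos": [0,0,-74],"gripper": 0.0},
  {"angular": [0,0,0],"delta_pos": [0,0,-74],"gripper": 0.0},
  {"angular": [0,0,0],"delta_pos": [0,0,-74],"gripper": 0.0},
])

```text
time_s: 7.7
tool_pos: [0.4864, -0.2903, 0.0174]
ee_rot: [0.707, -0.707, -0.018, 0.018]
contact_force: [-0.6, 1.1, -1.0]
grip_width: 0.0262
```

>>> send_rows([
  {"angular": [0,0,0],"delta_pos": [0,0,-1.5],"gripper": 0.0},
  {"angular": [0,0,0],"delta_pos": [0,0,-1.5],"gripper": 0.0},
  {"angular": [0,0,0],"delta_pos": [0,0,-1.5],"gripper": 0.6},
  {"angular": [0,0,0],"delta_pos": [0,0,-1.5],"gripper": 0.6},
  {"angular": [0,0,0],"delta_pos": [0,0,-1.5],"gripper": 0.6},
  {"angular": [0,0,0],"delta_pos": [0,0,15],"gripper": 0.6},
  {"angular": [0,0,0],"delta_pos": [0,0,60],"gripper": 1},
  {"angular": [0,0,0],"delta_pos": [0,0,110],"gripper": 1},
  {"angular": [0,0,0],"delta_pos": [-20,60,130],"gripper": 1},
  {"angular": [0,0,0],"delta_pos": [-30,100,130],"gripper": 1},
])

```text
time_s: 8.95
tool_pos: [0.4559, -0.1891, 0.1498]
ee_rot: [-0.706, 0.707, 0.019, -0.017]
contact_force: [0.2, 0.7, 0.9]
grip_width: 0.0853
```

```bash
cat > st.py <<'E'
from h import *
from cell import *
import sys
ims=[]
for n in sys.argv[2:]:
    w=snapshot(n); w=snapshot(n); pickle.dump(w,open(f"pics/{sys.argv[1]}_{n}.pkl","wb")); ims.append(w["image"][:,:,::-1])
    cv2.imwrite(f"pics/{sys.argv[1]}_{n}.png",ims[-1])
s=sense(); T=rot(s['ee_rot']); print(round(s['time_s'],2),s['tool_pos'].round(4),"jaw",round(np.degrees(np.arctan2(T[1,2],T[0,2])),2),"q",s['q'].round(2),"v",np.abs(s['joint_vel']).max().round(3),"F",s['contact_force'].round(1),"w",round(s['grip_width'],4))
E
python3 st.py a5 scene wrist
```

```text
9.15 [ 0.4567 -0.1901  0.1485] jaw 93.03 q [-0.53  0.42  1.97  0.    0.75 -2.15] v 0.024 F [-0.9 -0.7 -0.4] w 0.0856
```

View pics/a5_wrist.png

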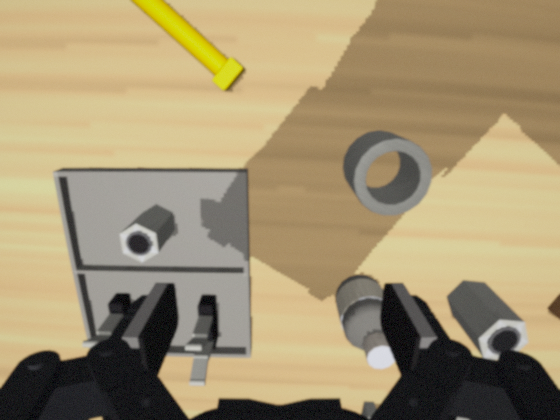

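The short hex stands upright in the tray at (140,242). Next is the bushing at (388,172).

>>> send_rows([
  {"angular": [0,0,0],"delta_pos": [-10,30,0],"gripper": 1},
  {"angular": [0,0,0],"delta_pos": [-24,70,-10],"gripper": 1},
  {"angular": [0,0,0],"delta_pos": [-28,80,-45],"gripper": 1},
  {"angular": [0,0,0],"delta_pos": [-28,80,-85],"gripper": 1},
  {"angular": [0,0,0],"delta_pos": [-28,80,-120],"gripper": 1},
  {"angular": [0,0,0],"delta_pos": [-28,80,-136],"gripper": 1},
  {"angular": [0,0,0],"delta_pos": [-28,80,-136],"gripper": 1},
  {"angular": [0,0,0],"delta_pos": [-28,80,-136],"gripper": 0},
  {"angular": [0,0,0],"delta_pos": [-28,80,-136],"gripper": 0},
  {"angular": [0,0,0],"delta_pos": [-28,80,-136],"gripper": 0},
])

```text
time_s: 10.4
tool_pos: [0.4289, -0.1108, 0.0125]
ee_rot: [-0.707, 0.707, 0.019, -0.017]
contact_force: [-1.3, -2.5, 7.5]
grip_width: 0.0553
```

>>> send_rows([
  {"angular": [0,0,0],"delta_pos": [0,0,0],"gripper": 0},
  {"angular": [0,0,0],"delta_pos": [0,0,30],"gripper": 0},
  {"angular": [0,0,0],"delta_pos": [0,0,75],"gripper": 0},
  {"angular": [0,0,0],"delta_pos": [5,20,115],"gripper": 0},
  {"angular": [0,0,0],"delta_pos": [15,65,130],"gripper": 0},
  {"angular": [0,0,0.5],"delta_pos": [27,120,130],"gripper": 0},
  {"angular": [0,0,1],"delta_pos": [39,180,130],"gripper": 0},
  {"angular": [0,0,1],"delta_pos": [51,240,130],"gripper": 0},
  {"angular": [0,0,1.5],"delta_pos": [64,300,130],"gripper": 0},
  {"angular": [0,0,2],"delta_pos": [76,355,130],"gripper": 0},
])

```text
time_s: 11.65
tool_pos: [0.5042, 0.2469, 0.142]
ee_rot: [0.707, -0.706, -0.031, 0.031]
contact_force: [1.2, -0.5, -3.9]
grip_width: 0.055
```

>>> send_rows([
  {"angular": [0,0,0],"delta_pos": [8,35,0],"gripper": 0},
  {"angular": [0,0,0],"delta_pos": [13,57,-5],"gripper": 0},
  {"angular": [0,0,0],"delta_pos": [13,57,-30],"gripper": 0},
  {"angular": [0,0,0],"delta_pos": [13,57,-60],"gripper": 0},
  {"angular": [0,0,0],"delta_pos": [13,57,-70],"gripper": 0},
  {"angular": [0,0,0],"delta_pos": [13,57,-70],"gripper": 0},
  {"angular": [0,0,0],"delta_pos": [13,57,-70],"gripper": 0},
  {"angular": [0,0,0],"delta_pos": [13,57,-70],"gripper": 0},
  {"angular": [0,0,0],"delta_pos": [13,57,-70],"gripper": 0},
  {"angular": [0,0,0],"delta_pos": [13,57,-70],"gripper": 0},
])

```text
time_s: 12.9
tool_pos: [0.5174, 0.3017, 0.0716]
ee_rot: [0.707, -0.706, -0.031, 0.03]
contact_force: [0.4, -0.1, -4.4]
grip_width: 0.0552
```

```bash
python3 st.py a6 wrist scene
```

```text
13.1 [0.5173 0.3017 0.0713] jaw 94.95 q [ 0.42  0.65  1.77  0.    0.72 -1.24] v 0.002 F [ 0.2  0.4 -3.9] w 0.0547
```

View pics/a6_wrist.png

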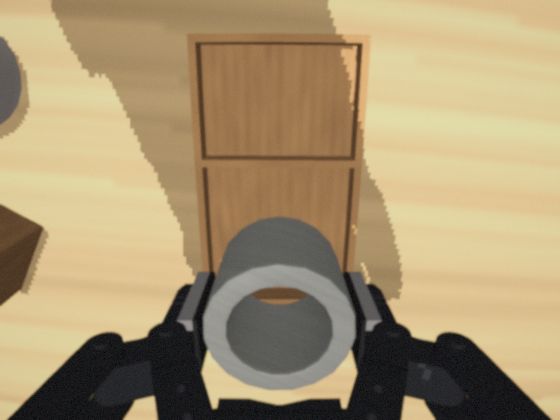

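View pics/a6_scene.png

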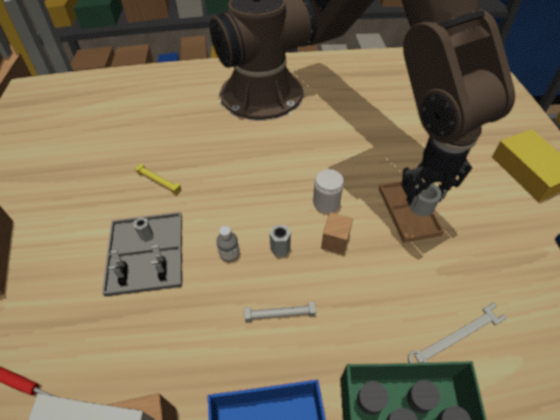

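The bushing is centred on the carton, whose walls run at columns 195 to 365 against the bushing at 280. I'll lower and release it.

>>> send_rows([
  {"angular": [0,0,0],"delta_pos": [0,0,-25],"gripper": 0},
  {"angular": [0,0,0],"delta_pos": [0,0,-44],"gripper": 0},
  {"angular": [0,0,0],"delta_pos": [0,0,-51],"gripper": 0},
  {"angular": [0,0,0],"delta_pos": [0,0,-54],"gripper": 0},
  {"angular": [0,0,0],"delta_pos": [0,0,-54.5],"gripper": 0},
  {"angular": [0,0,0],"delta_pos": [0,0,-54.5],"gripper": 0},
  {"angular": [0,0,0],"delta_pos": [0,0,-54.5],"gripper": 0.8},
  {"angular": [0,0,0],"delta_pos": [0,0,-54.5],"gripper": 0.85},
  {"angular": [0,0,0],"delta_pos": [0,0,-54.5],"gripper": 0.85},
  {"angular": [0,0,0],"delta_pos": [0,0,-45],"gripper": 0.85},
])

```text
time_s: 14.35
tool_pos: [0.5171, 0.3016, 0.0263]
ee_rot: [-0.706, 0.707, 0.03, -0.031]
contact_force: [-0.4, 1.1, -0.3]
grip_width: 0.0728
```

>>> send_rows([
  {"angular": [0,0,0],"delta_pos": [0,0,30],"gripper": 0.85},
  {"angular": [0,0,0],"delta_pos": [0,0,80],"gripper": 0.85},
  {"angular": [0,0,2],"delta_pos": [2,-20,120],"gripper": 0.7},
  {"angular": [0,0,5],"delta_pos": [8,-70,125],"gripper": 0.7},
  {"angular": [0,0,9],"delta_pos": [14,-125,125],"gripper": 0.7},
  {"angular": [0,0,13],"delta_pos": [20,-180,125],"gripper": 0.7},
  {"angular": [0,0,17],"delta_pos": [26,-235,125],"gripper": 0.7},
  {"angular": [0,0,21],"delta_pos": [32,-285,120],"gripper": 0.7},
  {"angular": [0,0,21],"delta_pos": [34,-305,100],"gripper": 0.7},
  {"angular": [0,0,21],"delta_pos": [34,-305,85],"gripper": 0.7},
])

```text
time_s: 15.6
tool_pos: [0.5514, -0.0046, 0.1112]
ee_rot: [-0.689, 0.689, 0.158, -0.158]
contact_force: [0.8, 0.1, -0.1]
grip_width: 0.0597
```

```bash
python3 st.py a7 wrist
```

```text
15.7 [ 0.5507 -0.0029  0.1103] jaw 115.93 q [-0.13  0.54  1.86  0.    0.74 -2.15] v 0.03 F [-0.  -0.1  0.3] w 0.06
```

View pics/a7_wrist.png

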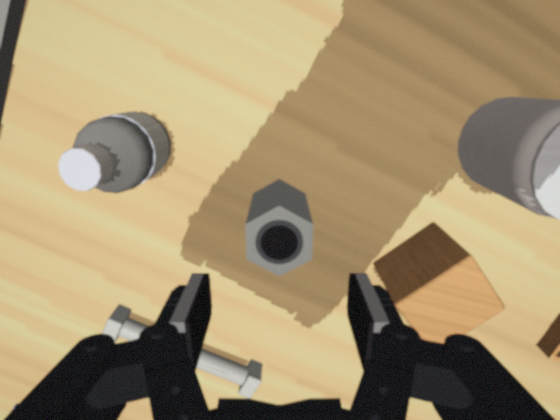

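The long hex is at (279,242), centred between the fingers with its flats facing the jaws. The bottle at (110,150) and the box at (440,280) are clear. I'll descend and grip.

>>> send_rows([
  {"angular": [0,0,0],"delta_pos": [0,0,-25],"gripper": 0.7},
  {"angular": [0,0,0],"delta_pos": [0,0,-55],"gripper": 0.7},
  {"angular": [0,0,0],"delta_pos": [0,0,-80],"gripper": 0.7},
  {"angular": [0,0,0],"delta_pos": [0,0,-85],"gripper": 0.7},
  {"angular": [0,0,0],"delta_pos": [0,0,-85],"gripper": 0.6},
  {"angular": [0,0,0],"delta_pos": [0,0,-85],"gripper": 0},
  {"angular": [0,0,0],"delta_pos": [0,0,-85],"gripper": 0},
  {"angular": [0,0,0],"delta_pos": [0,0,-85],"gripper": 0},
  {"angular": [0,0,0],"delta_pos": [0,0,-85],"gripper": 0},
  {"angular": [0,0,0],"delta_pos": [0,0,-85],"gripper": 0},
])

```text
time_s: 16.95
tool_pos: [0.5519, -0.0031, 0.0276]
ee_rot: [-0.689, 0.689, 0.159, -0.158]
contact_force: [0.0, 3.2, 7.0]
grip_width: 0.0374
```

>>> send_rows([
  {"angular": [0,0,0],"delta_pos": [0,0,30],"gripper": 0},
  {"angular": [0,0,0],"delta_pos": [0,0,80],"gripper": 0},
  {"angular": [0,0,-2],"delta_pos": [-5,15,120],"gripper": 0},
  {"angular": [0,0,-5],"delta_pos": [-20,55,130],"gripper": 0},
  {"angular": [0,0,-9],"delta_pos": [-40,105,130],"gripper": 0},
  {"angular": [0,0,-13],"delta_pos": [-59,155,130],"gripper": 0},
  {"angular": [0,0,-16],"delta_pos": [-76,205,130],"gripper": 0},
  {"angular": [0,0,-19],"delta_pos": [-94,255,130],"gripper": 0},
  {"angular": [0,0,-21],"delta_pos": [-107,290,120],"gripper": 0},
  {"angular": [0,0,-21],"delta_pos": [-110,298,90],"gripper": 0},
])

```text
time_s: 18.2
tool_pos: [0.441, 0.297, 0.1173]
ee_rot: [0.707, -0.706, -0.032, 0.03]
contact_force: [0.3, -0.3, -3.5]
grip_width: 0.0373
```

```bash
python3 st.py a8 wrist
```

```text
18.3 [0.4397 0.295  0.1146] jaw 95.04 q [ 0.47  0.51  1.91  0.    0.72 -1.19] v 0.059 F [ 0.7 -0.8 -2.1] w 0.0372
```

View pics/a8_wrist.png

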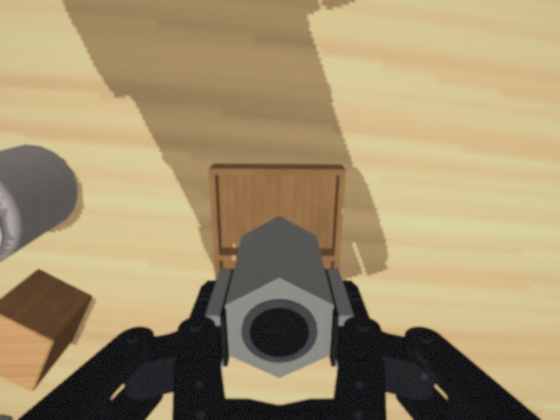

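>>> send_rows([
  {"angular": [0,0,0],"delta_pos": [1,0,-5],"gripper": 0},
  {"angular": [0,0,0],"delta_pos": [1,0,-25],"gripper": 0},
  {"angular": [0,0,0],"delta_pos": [1,0,-55],"gripper": 0},
  {"angular": [0,0,0],"delta_pos": [1,0,-75],"gripper": 0},
  {"angular": [0,0,0],"delta_pos": [1,0,-82],"gripper": 0},
  {"angular": [0,0,0],"delta_pos": [1,0,-83],"gripper": 0},
  {"angular": [0,0,0],"delta_pos": [1,0,-83],"gripper": 0},
  {"angular": [0,0,0],"delta_pos": [1,0,-83],"gripper": 0},
  {"angular": [0,0,0],"delta_pos": [1,0,-83],"gripper": 0},
  {"angular": [0,0,0],"delta_pos": [1,0,-83],"gripper": 0},
])

```text
time_s: 19.55
tool_pos: [0.4424, 0.2948, 0.0335]
ee_rot: [0.707, -0.706, -0.031, 0.03]
contact_force: [-0.6, 0.4, -3.2]
grip_width: 0.0374
```

>>> send_rows([
  {"angular": [0,0,0],"delta_pos": [0,0,-1.5],"gripper": 0},
  {"angular": [0,0,0],"delta_pos": [0,0,-1.5],"gripper": 0},
  {"angular": [0,0,0],"delta_pos": [0,0,-1.5],"gripper": 0.65},
  {"angular": [0,0,0],"delta_pos": [0,0,-1.5],"gripper": 0.65},
  {"angular": [0,0,0],"delta_pos": [0,0,-1.5],"gripper": 0.65},
  {"angular": [0,0,0],"delta_pos": [0,0,10],"gripper": 0.65},
  {"angular": [0,0,0],"delta_pos": [0,0,45],"gripper": 0.65},
  {"angular": [0,0,0],"delta_pos": [0,0,95],"gripper": 0.65},
  {"angular": [0,0,-5],"delta_pos": [0,0,130],"gripper": 0.65},
  {"angular": [0,0,-15],"delta_pos": [15,-20,140],"gripper": 0.65},
])

```text
time_s: 20.8
tool_pos: [0.4575, 0.2755, 0.1766]
ee_rot: [0.705, -0.704, 0.062, -0.064]
contact_force: [0.1, 0.5, -0.6]
grip_width: 0.0554
```

>>> send_rows([
  {"angular": [0,0,-10],"delta_pos": [30,-40,0],"gripper": 0.5},
  {"angular": [0,0,-20],"delta_pos": [60,-75,0],"gripper": 0.5},
  {"angular": [0,0,-30],"delta_pos": [95,-115,0],"gripper": 0.5},
  {"angular": [0,0,-40],"delta_pos": [130,-155,0],"gripper": 0.5},
  {"angular": [0,0,-50],"delta_pos": [165,-195,0],"gripper": 0.5},
  {"angular": [0,0,-60],"delta_pos": [195,-235,0],"gripper": 0.5},
  {"angular": [0,0,-70],"delta_pos": [220,-270,-10],"gripper": 0.5},
  {"angular": [0,0,-80],"delta_pos": [237,-293,-30],"gripper": 0.5},
  {"angular": [0,0,-82],"delta_pos": [237,-295,-50],"gripper": 0.5},
  {"angular": [0,0,-82],"delta_pos": [237,-295,-60],"gripper": 0.5},
])

```text
time_s: 22.05
tool_pos: [0.6935, -0.0199, 0.1124]
ee_rot: [0.491, -0.492, 0.509, -0.508]
contact_force: [0.6, -0.5, 0.6]
grip_width: 0.0428
```

```bash
python3 st.py a9 wrist scene
```

```text
22.25 [ 0.6943 -0.0194  0.1141] jaw -1.92 q [-0.12  0.71  1.48  0.    0.95 -0.09] v 0.011 F [ 0.  -1.  -0.3] w 0.0427
```

View pics/a9_wrist.png

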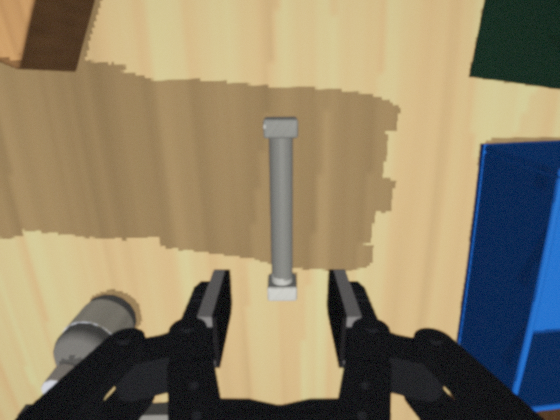

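View pics/a9_scene.png

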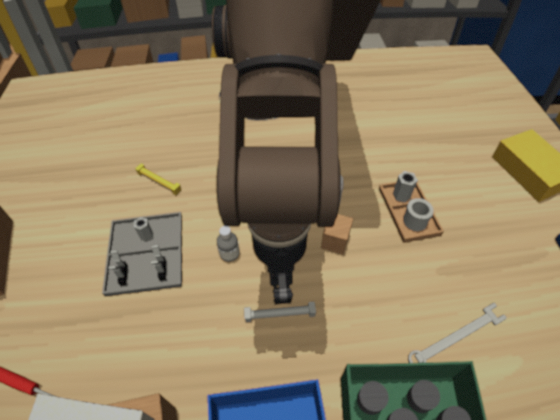

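The steel pin (not yellow) is at columns 270 to 297, rows 117 to 300, lying along the tool. The scene view shows the long hex at (405,187) and the bushing at (419,215), both upright in the carton. I'll measure the pin precisely.

```bash
python3 - <<'E'
from h import *
w=pickle.load(open("pics/a9_wrist.pkl","rb")); Q=cloud(w).reshape(-1,3); Q=Q[np.isfinite(Q[:,0])]
q=Q[(Q[:,0]>.67)&(Q[:,0]<.72)&(Q[:,1]>-.1)&(Q[:,1]<.06)&(Q[:,2]>.008)&(Q[:,2]<.03)]
r=cv2.minAreaRect(q[:,:2].astype(np.float32)*1000); print(np.round(r[0],1),np.round(r[1],1),r[2], np.percentile(q[:,2],[50,98]))
sh=q[(q[:,1]>-.07)&(q[:,1]<.03)]; t=sh[sh[:,2]>.013]; print("shank fit",np.polyfit(t[:,1],t[:,0],1), np.percentile(sh[:,2],97))
for lo,hi in((-.09,-.076),(.034,.05)):
    e=q[(q[:,1]>lo)&(q[:,1]<hi)]; print(e.min(0).round(4),e.max(0).round(4))
E
```

```text
[693.  -21.7] [132.1  22. ] 88.57865142822266 [0.01819572 0.02276786]
shank fit [0.02498642 0.69350598] 0.01952523184745899
[ 0.6806 -0.0878  0.0082] [ 0.7026 -0.076   0.0235]
[0.6836 0.0341 0.0122] [0.7054 0.0445 0.0241]
```

>>> send_rows([
  {"angular": [0,0,0],"delta_pos": [0,-1,-30],"gripper": 0.5},
  {"angular": [0,0,0],"delta_pos": [0,-1,-65],"gripper": 0.5},
  {"angular": [0,0,0],"delta_pos": [0,-1,-95],"gripper": 0.5},
  {"angular": [0,0,0],"delta_pos": [0,-1,-108],"gripper": 0.5},
  {"angular": [0,0,0],"delta_pos": [0,-1,-111],"gripper": 0.5},
  {"angular": [0,0,0],"delta_pos": [0,-1,-111],"gripper": 0.4},
  {"angular": [0,0,0],"delta_pos": [0,-1,-111],"gripper": 0.0},
  {"angular": [0,0,0],"delta_pos": [0,-1,-111],"gripper": 0.0},
  {"angular": [0,0,0],"delta_pos": [0,-1,-111],"gripper": 0.0},
  {"angular": [0,0,0],"delta_pos": [0,-1,-111],"gripper": 0.0},
], grip_force=100)

```text
time_s: 23.5
tool_pos: [0.695, -0.0213, 0.0039]
ee_rot: [-0.492, 0.491, -0.508, 0.509]
contact_force: [-1.9, 0.4, 5.9]
grip_width: 0.0123
```

Width 12.3 mm is less than the 16 mm shank, so the pads may be pinching above its middle. I'll look before lifting.

```bash
python3 st.py b1 wrist side; python3 - <<'E'
import cv2,numpy as np
from h import *
s=pickle.load(open("pics/b1_side.pkl","rb")); u=proj(s,[.695,-.021,.015])[0].astype(int); print(u)
a=cv2.imread("pics/b1_side.png")[u[1]-50:u[1]+40,u[0]-50:u[0]+50]
b=cv2.imread("pics/b1_wrist.png")[250:420,180:380]
cv2.imwrite("pics/b1c.png",np.hstack([cv2.resize(a,(440,396),interpolation=cv2.INTER_CUBIC),cv2.resize(b,(360,396))]))
E
```

```text
23.7 [ 0.695  -0.0213  0.0039] jaw -2.04 q [-0.13  0.85  1.53 -0.    0.76 -0.09] v 0.002 F [-1.9  0.6  5.5] w 0.0121
[364 212]
```

View pics/b1c.png

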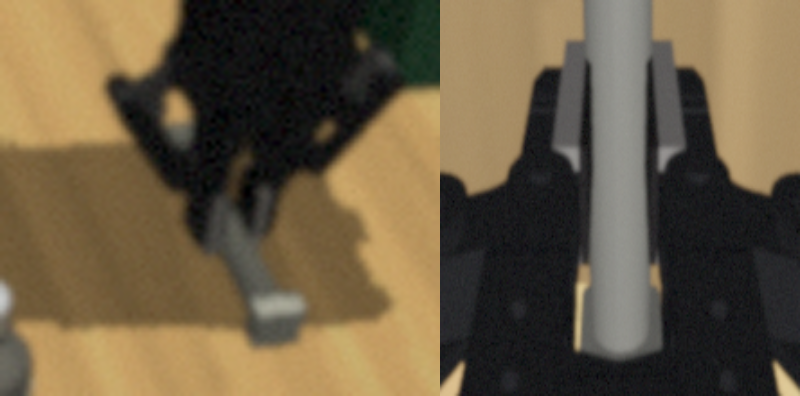

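>>> send_rows([
  {"angular": [0,0,0],"delta_pos": [0,0,0],"gripper": 0.35},
  {"angular": [0,0,0],"delta_pos": [0,0,0],"gripper": 0.35},
  {"angular": [0,0,0],"delta_pos": [0,0,-1.5],"gripper": 0.35},
  {"angular": [0,0,0],"delta_pos": [0,0,-2.5],"gripper": 0.35},
  {"angular": [0,0,0],"delta_pos": [0,0,-2.5],"gripper": 0.35},
  {"angular": [0,0,0],"delta_pos": [0,0,-2.5],"gripper": 0.0},
  {"angular": [0,0,0],"delta_pos": [0,0,-2.5],"gripper": 0.0},
  {"angular": [0,0,0],"delta_pos": [0,0,-2.5],"gripper": 0.0},
  {"angular": [0,0,0],"delta_pos": [0,0,-2.5],"gripper": 0.0},
  {"angular": [0,0,0],"delta_pos": [0,0,-2.5],"gripper": 0.0},
], grip_force=50)

```text
time_s: 24.95
tool_pos: [0.6948, -0.0213, 0.0005]
ee_rot: [-0.491, 0.491, -0.508, 0.509]
contact_force: [-0.6, -0.4, 5.6]
grip_width: 0.0143
```

>>> send_rows([
  {"angular": [0,0,0],"delta_pos": [0,0,0],"gripper": 0},
  {"angular": [0,0,0],"delta_pos": [0,0,0],"gripper": 0},
  {"angular": [0,0,0],"delta_pos": [0,0,0],"gripper": 0},
  {"angular": [0,0,0],"delta_pos": [0,0,10],"gripper": 0},
  {"angular": [0,0,0],"delta_pos": [0,0,30],"gripper": 0},
  {"angular": [0,0,0],"delta_pos": [0,0,60],"gripper": 0},
  {"angular": [0,0,0],"delta_pos": [0,0,90],"gripper": 0},
  {"angular": [0,0,0],"delta_pos": [0,0,120],"gripper": 0},
  {"angular": [0,0,0],"delta_pos": [0,0,130],"gripper": 0},
  {"angular": [0,0,0],"delta_pos": [0,0,130],"gripper": 0},
], grip_force=90)

```text
time_s: 26.2
tool_pos: [0.6944, -0.0213, 0.1304]
ee_rot: [-0.491, 0.491, -0.509, 0.509]
contact_force: [-0.7, -0.4, -2.4]
grip_width: 0.0131
```

```bash
python3 st.py b2 wrist side; python3 - <<'E'
from h import *
for n in("b2_wrist","b2_side"):
    w=pickle.load(open(f"pics/{n}.pkl","rb")); Q=cloud(w).reshape(-1,3); Q=Q[np.isfinite(Q[:,0])]
    q=Q[(Q[:,0]>.67)&(Q[:,0]<.72)&(Q[:,1]>-.1)&(Q[:,1]<.06)&(Q[:,2]>.10)&(Q[:,2]<.16)]
    for lo,hi in((-.1,-.078),(-.075,-.05),(.01,.033),(.036,.06)):
        e=q[(q[:,1]>lo)&(q[:,1]<hi)]; 
        if len(e): print(n,len(e),np.percentile(e,[2,50,98],axis=0).round(4).tolist())
E
```

```text
26.4 [ 0.6939 -0.0212  0.1285] jaw -2.05 q [-0.13  0.69  1.47 -0.    0.98 -0.09] v 0.003 F [-0.  -0.4 -1.9] w 0.0126
b2_wrist 1426 [[0.6833, -0.0747, 0.1404], [0.6915, -0.0622, 0.1462], [0.6991, -0.0505, 0.1481]]
b2_wrist 2386 [[0.6865, 0.0105, 0.1416], [0.6941, 0.0216, 0.1464], [0.7016, 0.0319, 0.1484]]
b2_wrist 2014 [[0.6845, 0.0362, 0.1311], [0.6946, 0.0414, 0.1502], [0.705, 0.0446, 0.1516]]
b2_side 159 [[0.6812, -0.0865, 0.1299], [0.6905, -0.0845, 0.1424], [0.7026, -0.079, 0.1512]]
b2_side 78 [[0.6823, -0.0743, 0.1371], [0.6889, -0.0606, 0.1454], [0.6983, -0.051, 0.15]]
b2_side 1 [[0.6878, 0.0174, 0.1368], [0.6878, 0.0174, 0.1368], [0.6878, 0.0174, 0.1368]]
b2_side 17 [[0.684, 0.0364, 0.1291], [0.6933, 0.0402, 0.1494], [0.7, 0.045, 0.1505]]
```

View pics/b2_side.png

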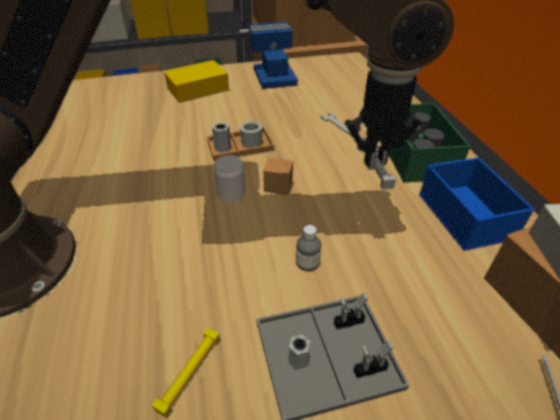

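View pics/b2_wrist.png

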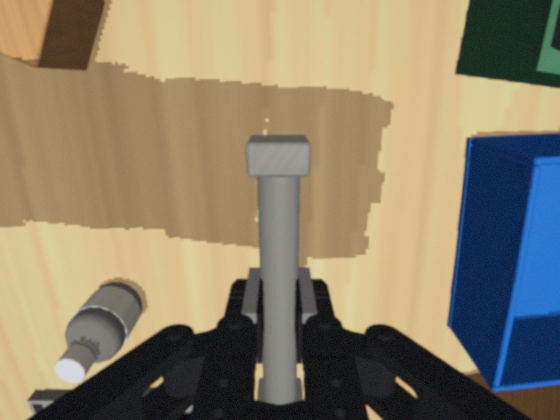

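The pin is held level: shank top at 0.148 at both ends, 10.5 to 11 mm above the TCP. The side view shows all three standing parts in place and the clips at (350,313) and (372,362). I'll move to a point above the clips.

>>> send_rows([
  {"angular": [0,0,0.5],"delta_pos": [-8,-20,0],"gripper": 0},
  {"angular": [0,0,1],"delta_pos": [-26,-60,0],"gripper": 0},
  {"angular": [0,0,2],"delta_pos": [-46,-107,0],"gripper": 0},
  {"angular": [0,0,3],"delta_pos": [-66,-155,0],"gripper": 0},
  {"angular": [0,0,4],"delta_pos": [-86,-200,0],"gripper": 0},
  {"angular": [0,0,4.7],"delta_pos": [-105,-243,0],"gripper": 0},
  {"angular": [0,0,4.7],"delta_pos": [-114,-263,-5],"gripper": 0},
  {"angular": [0,0,4.7],"delta_pos": [-114,-265,-15],"gripper": 0},
  {"angular": [0,0,4.7],"delta_pos": [-114,-265,-20],"gripper": 0},
  {"angular": [0,0,4.7],"delta_pos": [-114,-265,-20],"gripper": 0},
])

```text
time_s: 27.65
tool_pos: [0.5807, -0.2849, 0.109]
ee_rot: [-0.512, 0.512, -0.488, 0.487]
contact_force: [0.1, -0.8, -2.4]
grip_width: 0.0129
```

```bash
python3 st.py b3 wrist side scene; python3 - <<'E'
from h import *
for n in("b3_scene","b3_side","b3_wrist"):
    w=pickle.load(open(f"pics/{n}.pkl","rb")); Q=cloud(w).reshape(-1,3); Q=Q[np.isfinite(Q[:,0])]
    q=Q[(Q[:,0]>.54)&(Q[:,0]<.62)&(Q[:,1]>-.38)&(Q[:,1]<-.2)&(Q[:,2]>.05)&(Q[:,2]<.16)]
    for nm,lo,hi,z0,z1 in(("clipA",-.345,-.305,.062,.078),("clipB",-.265,-.225,.062,.078),("pinA",-.33,-.305,.10,.14),("pinB",-.265,-.235,.10,.14),("headA",-.37,-.345,.09,.14),("headB",-.225,-.2,.09,.14)):
        e=q[(q[:,1]>lo)&(q[:,1]<hi)&(q[:,2]>z0)&(q[:,2]<z1)]
        if len(e)>5: p=np.percentile(e,[2,98],axis=0); print(n,nm,len(e),"mid",p.mean(0).round(4),"lo",p[0].round(4),"hi",p[1].round(4))
    a=cv2.imread(f"pics/{n}.png"); u=proj(w,[.58,-.286,.08])[0].astype(int); x0,y0=max(u[0]-70,0),max(u[1]-70,0)
    cv2.imwrite(f"pics/{n}_c.png",cv2.resize(a[y0:y0+140,x0:x0+140],(400,400),interpolation=cv2.INTER_CUBIC))
cv2.imwrite("pics/b3c.png",np.hstack([cv2.imread(f"pics/b3_{k}_c.png") for k in("scene","side")]))
E
```

```text
27.95 [ 0.5806 -0.286   0.1101] jaw 2.68 q [-0.56  0.65  1.62  0.    0.87 -0.61] v 0.004 F [-0.4  1.1 -2.2] w 0.0127
b3_scene clipA 65 mid [ 0.5827 -0.3253  0.0681] lo [ 0.5637 -0.3321  0.0628] hi [ 0.6018 -0.3185  0.0735]
b3_scene clipB 67 mid [ 0.5787 -0.2455  0.068 ] lo [ 0.5592 -0.252   0.0622] hi [ 0.5982 -0.239   0.0738]
b3_scene pinB 149 mid [ 0.5801 -0.25    0.1246] lo [ 0.5731 -0.2642  0.1192] hi [ 0.587  -0.2358  0.13  ]
b3_scene headA 36 mid [ 0.584  -0.3473  0.1222] lo [ 0.5736 -0.3495  0.1108] hi [ 0.5945 -0.3451  0.1335]
b3_scene headB 89 mid [ 0.5777 -0.2216  0.1232] lo [ 0.5668 -0.2247  0.1133] hi [ 0.5887 -0.2184  0.1332]
b3_side clipA 64 mid [ 0.5819 -0.3276  0.0675] lo [ 0.5627 -0.3335  0.0625] hi [ 0.6012 -0.3217  0.0725]
b3_side clipB 40 mid [ 0.5619 -0.2475  0.0677] lo [ 0.5578 -0.2536  0.0622] hi [ 0.5659 -0.2414  0.0732]
b3_side pinA 250 mid [ 0.5824 -0.3174  0.1244] lo [ 0.575  -0.3294  0.1191] hi [ 0.5898 -0.3055  0.1297]
b3_side pinB 56 mid [ 0.5747 -0.242   0.1246] lo [ 0.571  -0.2489  0.1198] hi [ 0.5783 -0.2352  0.1294]
b3_side headA 217 mid [ 0.5843 -0.348   0.1217] lo [ 0.5741 -0.3507  0.1109] hi [ 0.5945 -0.3454  0.1324]
b3_wrist clipB 618 mid [ 0.577  -0.2477  0.0674] lo [ 0.5573 -0.2541  0.0625] hi [ 0.5967 -0.2413  0.0722]
b3_wrist pinA 1463 mid [ 0.5815 -0.3175  0.1252] lo [ 0.5742 -0.3294  0.122 ] hi [ 0.5888 -0.3055  0.1283]
b3_wrist pinB 3087 mid [ 0.5776 -0.2499  0.1249] lo [ 0.57   -0.2643  0.1215] hi [ 0.5852 -0.2356  0.1284]
b3_wrist headB 1473 mid [ 0.5764 -0.222   0.1214] lo [ 0.5662 -0.2249  0.111 ] hi [ 0.5865 -0.2192  0.1317]
```

View pics/b3c.png

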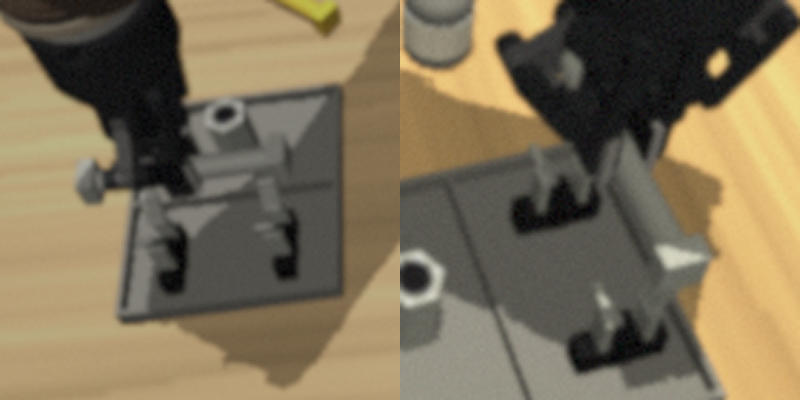

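View pics/b3_wrist.png

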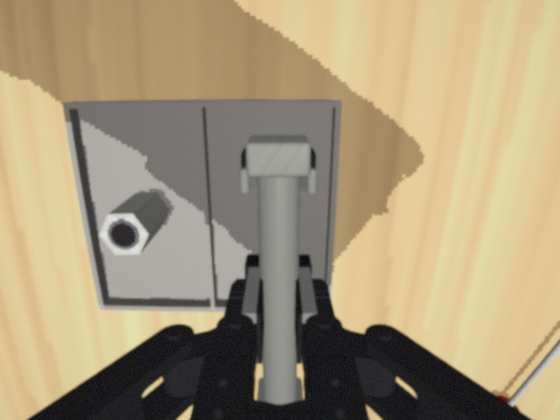

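The pin line is within 0.5 mm of the clip centres in the same camera: x is 0.5789 and 0.5829 for the pin against 0.5787 and 0.5827 for the clips. The wrist view shows the far jaw straddling it at (245 to 313,160). I'll push down in stages.

>>> send_rows([
  {"angular": [0,0,0],"delta_pos": [0,0,-12],"gripper": 0},
  {"angular": [0,0,0],"delta_pos": [0,0,-25],"gripper": 0},
  {"angular": [0,0,0],"delta_pos": [0,0,-36],"gripper": 0},
  {"angular": [0,0,0],"delta_pos": [0,0,-42],"gripper": 0},
  {"angular": [0,0,0],"delta_pos": [0,0,-46],"gripper": 0},
  {"angular": [0,0,0],"delta_pos": [0,0,-50],"gripper": 0},
  {"angular": [0,0,0],"delta_pos": [0,0,-54],"gripper": 0},
  {"angular": [0,0,0],"delta_pos": [0,0,-57],"gripper": 0},
  {"angular": [0,0,0],"delta_pos": [0,0,-60],"gripper": 0},
  {"angular": [0,0,0],"delta_pos": [0,0,-60],"gripper": 0},
])

```text
time_s: 29.2
tool_pos: [0.5803, -0.2863, 0.0496]
ee_rot: [0.511, -0.511, 0.488, -0.488]
contact_force: [0.4, 0.2, -2.3]
grip_width: 0.0129
```

>>> send_rows([
  {"angular": [0,0,0],"delta_pos": [0,0,-2],"gripper": 0},
  {"angular": [0,0,0],"delta_pos": [0,0,-4],"gripper": 0},
  {"angular": [0,0,0],"delta_pos": [0,0,-6],"gripper": 0},
  {"angular": [0,0,0],"delta_pos": [0,0,-8],"gripper": 0},
  {"angular": [0,0,0],"delta_pos": [0,0,-9],"gripper": 0},
  {"angular": [0,0,0],"delta_pos": [0,0,-10],"gripper": 0},
  {"angular": [0,0,0],"delta_pos": [0,0,-11],"gripper": 0},
  {"angular": [0,0,0],"delta_pos": [0,0,-12],"gripper": 0},
  {"angular": [0,0,0],"delta_pos": [0,0,-13],"gripper": 0},
  {"angular": [0,0,0],"delta_pos": [0,0,-13],"gripper": 0},
])

```text
time_s: 30.45
tool_pos: [0.5801, -0.2861, 0.0363]
ee_rot: [-0.511, 0.511, -0.489, 0.488]
contact_force: [0.4, 0.8, -3.3]
grip_width: 0.0123
```

>>> send_rows([
  {"angular": [0,0,0],"delta_pos": [0,0,-1],"gripper": 0},
  {"angular": [0,0,0],"delta_pos": [0,0,-2],"gripper": 0},
  {"angular": [0,0,0],"delta_pos": [0,0,-3],"gripper": 0},
  {"angular": [0,0,0],"delta_pos": [0,0,-4],"gripper": 0},
  {"angular": [0,0,0],"delta_pos": [0,0,-4.5],"gripper": 0},
  {"angular": [0,0,0],"delta_pos": [0,0,-5],"gripper": 0},
  {"angular": [0,0,0],"delta_pos": [0,0,-5],"gripper": 0},
  {"angular": [0,0,0],"delta_pos": [0,0,-5],"gripper": 0},
  {"angular": [0,0,0],"delta_pos": [0,0,-5],"gripper": 0},
  {"angular": [0,0,0],"delta_pos": [0,0,-5],"gripper": 0},
])

```text
time_s: 31.7
tool_pos: [0.5804, -0.2863, 0.0318]
ee_rot: [0.511, -0.511, 0.488, -0.488]
contact_force: [-0.5, 0.5, -1.9]
grip_width: 0.0128
```

```bash
python3 st.py b4 wrist side scene; cat > pc.py <<'E'
from h import *
import sys
t=sys.argv[1]
for n in(t+"_scene",t+"_side",t+"_wrist"):
    try: w=pickle.load(open(f"pics/{n}.pkl","rb"))
    except Exception: continue
    Q=cloud(w).reshape(-1,3); Q=Q[np.isfinite(Q[:,0])]
    q=Q[(Q[:,0]>.55)&(Q[:,0]<.61)&(Q[:,1]>-.38)&(Q[:,1]<-.2)&(Q[:,2]>.025)&(Q[:,2]<.08)]
    for nm,lo,hi in(("sh0",-.315,-.30),("shmid",-.30,-.27),("sh1",-.27,-.257),("headA",-.37,-.341),("headB",-.23,-.2)):
        e=q[(q[:,1]>lo)&(q[:,1]<hi)]
        if len(e)>5: p=np.percentile(e,[3,97],axis=0); print(n,nm,len(e),"mid",p.mean(0).round(4),"lo",p[0].round(4),"hi",p[1].round(4))
    a=cv2.imread(f"pics/{n}.png"); u=proj(w,[.58,-.286,.05])[0].astype(int); x0,y0=max(u[0]-60,0),max(u[1]-60,0)
    cv2.imwrite(f"pics/{n}_c.png",cv2.resize(a[y0:y0+120,x0:x0+120],(400,400),interpolation=cv2.INTER_CUBIC))
cv2.imwrite(f"pics/{t}c.png",np.hstack([cv2.imread(f"pics/{t}_{k}_c.png") for k in("scene","side")]))
E
python3 pc.py b4
```

```text
32.0 [ 0.5803 -0.2863  0.0318] jaw 2.65 q [-0.56  0.76  1.66  0.    0.73 -0.61] v 0.002 F [-1.3 -0.6 -2.2] w 0.0125
b4_scene shmid 151 mid [ 0.5831 -0.2792  0.0577] lo [ 0.5661 -0.2872  0.0375] hi [ 0.6    -0.2712  0.0779]
b4_scene sh1 52 mid [ 0.5808 -0.264   0.0457] lo [ 0.5738 -0.2696  0.04  ] hi [ 0.5878 -0.2583  0.0514]
b4_scene headA 64 mid [ 0.5832 -0.3452  0.044 ] lo [ 0.5721 -0.3489  0.0333] hi [ 0.5943 -0.3415  0.0546]
b4_scene headB 104 mid [ 0.5778 -0.2242  0.0451] lo [ 0.5674 -0.2295  0.0349] hi [ 0.5883 -0.2189  0.0553]
b4_side sh0 112 mid [ 0.5819 -0.3075  0.047 ] lo [ 0.5746 -0.3144  0.0427] hi [ 0.5892 -0.3006  0.0514]
b4_side shmid 463 mid [ 0.5805 -0.2905  0.0589] lo [ 0.561  -0.2988  0.0387] hi [ 0.6    -0.2822  0.0792]
b4_side headA 239 mid [ 0.5832 -0.3465  0.0444] lo [ 0.5727 -0.3511  0.0336] hi [ 0.5937 -0.3419  0.0551]
b4_side headB 9 mid [ 0.5689 -0.2223  0.049 ] lo [ 0.5678 -0.2242  0.044 ] hi [ 0.57   -0.2203  0.0539]
b4_wrist sh0 894 mid [ 0.5801 -0.3076  0.0483] lo [ 0.5737 -0.3146  0.0459] hi [ 0.5866 -0.3005  0.0507]
b4_wrist shmid 7735 mid [ 0.5794 -0.2848  0.0601] lo [ 0.5567 -0.2971  0.041 ] hi [ 0.6021 -0.2726  0.0792]
b4_wrist sh1 1215 mid [ 0.5779 -0.2636  0.0475] lo [ 0.5706 -0.2697  0.0443] hi [ 0.5853 -0.2575  0.0506]
b4_wrist headB 2181 mid [ 0.5762 -0.225   0.0449] lo [ 0.5661 -0.2296  0.0358] hi [ 0.5862 -0.2204  0.054 ]
```

View pics/b4c.png

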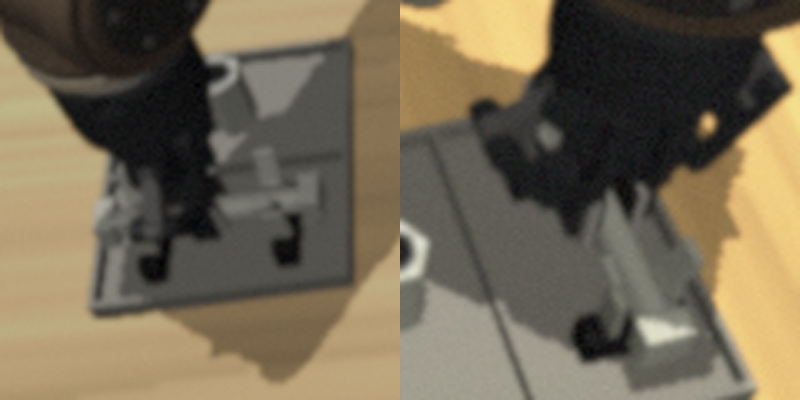

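Shank top is at about 0.051, so the axis is 0.8 mm above the 42 mm seat. I'll push 0.8 mm more, release and lift clear.

>>> send_rows([
  {"angular": [0,0,0],"delta_pos": [0,0,-0.8],"gripper": 0},
  {"angular": [0,0,0],"delta_pos": [0,0,-0.8],"gripper": 0},
  {"angular": [0,0,0],"delta_pos": [0,0,-0.8],"gripper": 0},
  {"angular": [0,0,0],"delta_pos": [0,0,-0.8],"gripper": 0.45},
  {"angular": [0,0,0],"delta_pos": [0,0,-0.8],"gripper": 0.45},
  {"angular": [0,0,0],"delta_pos": [0,0,-0.8],"gripper": 0.45},
  {"angular": [0,0,0],"delta_pos": [0,0,10],"gripper": 0.45},
  {"angular": [0,0,0],"delta_pos": [0,0,40],"gripper": 0.45},
  {"angular": [0,0,0],"delta_pos": [0,0,90],"gripper": 0.45},
  {"angular": [0,0,0],"delta_pos": [0,0,140],"gripper": 0.45},
])

```text
time_s: 33.25
tool_pos: [0.5802, -0.2862, 0.174]
ee_rot: [0.511, -0.511, 0.488, -0.488]
contact_force: [0.1, -0.0, -0.1]
grip_width: 0.0383
```

>>> send_rows([
  {"angular": [0,0,0],"delta_pos": [0,20,40],"gripper": 0.45},
  {"angular": [0,0,0],"delta_pos": [0,60,70],"gripper": 0.45},
  {"angular": [0,0,0],"delta_pos": [0,110,80],"gripper": 0.45},
  {"angular": [0,0,0],"delta_pos": [0,160,80],"gripper": 0.45},
  {"angular": [0,0,0],"delta_pos": [0,210,80],"gripper": 0.45},
  {"angular": [0,0,0],"delta_pos": [0,260,80],"gripper": 0.45},
  {"angular": [0,0,0],"delta_pos": [0,280,80],"gripper": 0.45},
  {"angular": [0,0,0],"delta_pos": [0,280,80],"gripper": 0.45},
  {"angular": [0,0,0],"delta_pos": [0,280,80],"gripper": 0.45},
  {"angular": [0,0,0],"delta_pos": [0,280,80],"gripper": 0.45},
])

```text
time_s: 34.5
tool_pos: [0.5804, -0.0075, 0.2518]
ee_rot: [-0.511, 0.511, -0.489, 0.489]
contact_force: [0.4, 0.2, 0.5]
grip_width: 0.0386
```

```bash
python3 st.py b5 wrist side scene; python3 pc.py b5; python3 - <<'E'
from h import *
for n in("b5_scene","b5_side"):
    w=pickle.load(open(f"pics/{n}.pkl","rb")); Q=cloud(w).reshape(-1,3); Q=Q[np.isfinite(Q[:,0])]
    def sel(x0,x1,y0,y1,z0,z1): return Q[(Q[:,0]>x0)&(Q[:,0]<x1)&(Q[:,1]>y0)&(Q[:,1]<y1)&(Q[:,2]>z0)&(Q[:,2]<z1)]
    for nm,a in dict(short=(.45,.53,-.33,-.25,.03,.09),long=(.40,.475,.25,.34,.057,.09),bush=(.48,.57,.25,.35,.045,.056),filt=(.39,.49,.06,.17,.075,.1),box=(.50,.59,.06,.16,.055,.07),seal=(.52,.59,-.15,-.07,.08,.1),carton=(.39,.58,.235,.36,.012,.022)).items():
        q=sel(*a); top=np.percentile(q[:,2],97); q=q[q[:,2]>top-.006] if nm!='carton' else q
        p=np.percentile(q,[2,98],axis=0); print(n,nm,len(q),p.mean(0).round(4),"size",np.ptp(p,axis=0).round(4),"top",top.round(4))
E
```

```text
34.8 [ 0.5804 -0.0066  0.2518] jaw 2.62 q [-0.13  0.41  1.65 -0.    1.09 -0.17] v 0.004 F [-0.1  0.3 -0.7] w 0.0387
b5_scene sh0 58 mid [ 0.5828 -0.3077  0.0461] lo [ 0.5769 -0.3143  0.0404] hi [ 0.5887 -0.3011  0.0518]
b5_scene shmid 128 mid [ 0.5817 -0.2852  0.0458] lo [ 0.5748 -0.2992  0.0406] hi [ 0.5886 -0.2713  0.0511]
b5_scene sh1 52 mid [ 0.5809 -0.2636  0.0463] lo [ 0.5744 -0.2695  0.0404] hi [ 0.5874 -0.2578  0.0521]
b5_scene headA 63 mid [ 0.5845 -0.3453  0.0446] lo [ 0.5737 -0.3489  0.0346] hi [ 0.5953 -0.3417  0.0547]
b5_scene headB 103 mid [ 0.5779 -0.2243  0.0451] lo [ 0.5676 -0.2298  0.0355] hi [ 0.5882 -0.2189  0.0547]
b5_side sh0 108 mid [ 0.5818 -0.3074  0.0471] lo [ 0.5746 -0.3141  0.0432] hi [ 0.5891 -0.3006  0.0511]
b5_side shmid 224 mid [ 0.5802 -0.2848  0.047 ] lo [ 0.5729 -0.2988  0.0424] hi [ 0.5874 -0.2707  0.0517]
b5_side sh1 89 mid [ 0.5785 -0.2637  0.0466] lo [ 0.5716 -0.2697  0.0425] hi [ 0.5855 -0.2576  0.0507]
b5_side headA 246 mid [ 0.5834 -0.3464  0.044 ] lo [ 0.5728 -0.3511  0.0332] hi [ 0.594  -0.3416  0.0547]
b5_side headB 98 mid [ 0.5768 -0.2244
[... 915 characters left out ...]
9 -0.1105  0.0849] size [0.0185 0.0193 0.0055] top 0.0876
b5_scene carton 687 [0.4889 0.2983 0.0168] size [0.1532 0.1    0.0089] top 0.0211
b5_side short 321 [ 0.4869 -0.29    0.0501] size [0.0264 0.026  0.0055] top 0.0525
b5_side long 131 [0.4416 0.2935 0.0653] size [0.0376 0.0366 0.0055] top 0.0677
b5_side bush 156 [0.5171 0.2999 0.0511] size [0.0504 0.0502 0.0063] top 0.0538
b5_side filt 393 [0.4403 0.1149 0.0822] size [0.0523 0.0534 0.0051] top 0.0846
b5_side box 391 [0.5455 0.1138 0.0601] size [0.0598 0.0579 0.005 ] top 0.0626
b5_side seal 109 [ 0.5503 -0.1109  0.0851] size [0.0195 0.0199 0.0057] top 0.0877
b5_side carton 498 [0.4873 0.2956 0.0168] size [0.1557 0.0954 0.009 ] top 0.0209
```

View pics/b5c.png

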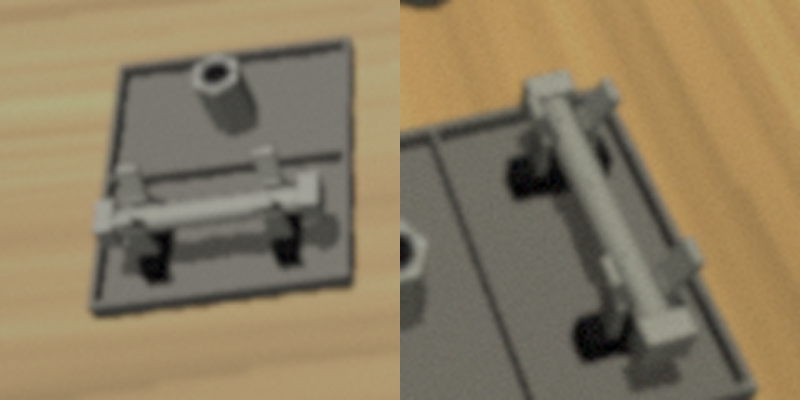

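View pics/b5_side.png

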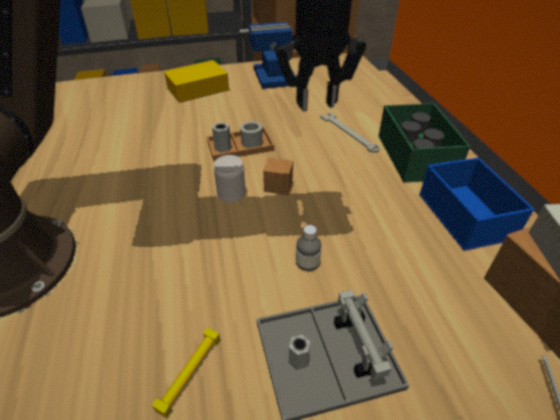

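The pin rests level in both clips, with both head tops at 0.0547. Allowing for about 1.5 mm of depth bias, its axis is at about 42 mm. The couplings and bushing stand centred in their places, the bystanders have not moved, and the arm is clear. I'm handing in.

```bash
python3 -c "
from cell import *
print(hand_in()); print(sense()['time_s'])"
```

```text
the job is handed in; nothing more can be done
None
the job is handed in; nothing more can be done
```

Both kits are made up and the job is handed in after about 35 s of robot time; no verdict was reported.

**Grey tray**
- **Pin:** pushed home and released. It is level in both clips, with its axis at about 42 mm and 1–2 mm from the clip centre line. No push-in force registered in the readings taken at the end of each move, so I rely on its height, and on it staying put once released, as proof that it snapped in.
- **Short coupling:** upright in the open compartment, at about x = -44 mm in the tray frame.

**Carton**
- **Long coupling:** upright in the narrow bay, at about (-45, -1) mm in the carton frame.
- **Bushing:** on end in the wide bay, at about (+32, 0) mm.

**Left alone:** the filter can, parts box and sealant bottle read within about 2 mm of where they started. I did not touch the yellow look-alike.

**Checks that disagreed**
- The wrist camera read about 2 mm short in x compared with the two fixed cameras.
- Depth heights read about 1–1.5 mm high.
- The finger opening on the 16 mm pin read only 12–14 mm. I gripped it again lower, and it then held level.

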